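Nest the treat tubs in the bamboo box and slide it shut

TASK

Pack away the two square steel treat tubs in size order, mouths up: first stand the larger one, which is lying on its side, in the open bamboo box and press it down past the rubber grips until it rests on the box floor, then nest the smaller one all the way down inside it. Finally slide the box lid fully shut and let go, leaving the flea comb, rake, ramekin and treat pot where they are.

Things in the scene. Friction and masses are not known exactly. Their poses are not given: they have to be found in the camera images.
- box: Bamboo box, fixed, 76 x 76 mm outside, flat rim 53 mm above the slab. Origin: centre of its underside, z up. Square well 62 x 62 mm, 45 mm deep (floor 8 mm, walls 7 mm thick). Outside its own -x and +x walls stand two cheeks, the lid's runners (from 39 to 45 mm off the centre, tops 61.5 mm above the slab); they run on to 152 mm on its own +y side.
- grips (a point): Mid-point between two sprung rubber bars in the well, 38 mm above the slab. Each lies along box y (8 mm round, 36 mm long) in the wall at box -x or +x and stands 3.5 mm proud; it yields into the wall (2.4 N plus 1.2 N per mm). 55 mm apart, they grip the 58 mm tub, which so does not drop home by itself: push it down with some 3 to 8 N.
- lid (a joint): Opening of the bamboo lid, m: 0 = shut (a stop), 0.105 = fully open; it slides on the cheeks towards box +y as it opens, stays where it is left (about 1.5 N of friction) and starts 92 to 105 mm open. Plate 98 (box x, side lips included) x 76 (box y) x 5 mm, underside 62 mm above the slab: it cannot shut over a tub that stands too high.
- lid_grip (a point): Point in the upright bamboo bar on the middle of the lid, 9 mm below the bar's top, 76 mm above the slab. The bar is 32 mm long (box x), 10 mm thick (box y) and 18 mm high above the lid plate. Axes as the box; lies over the box centre when the lid is shut.
- tub_large: Larger square steel tub: 58 x 58 mm outside, 48 mm from underside to rim, walls and floor 3 mm. About 150 g. Origin: centre of the outside of its floor; its z runs from floor to open mouth. Starts lying on one flat side (origin 29 mm up), mouth level and facing world -y, turned 0.1 to 0.9 rad towards the robot. Home in the box its origin is 8 mm above the slab and its rim 56 mm, 3 mm above the box rim.
- tub_small: Smaller square steel tub: 48 x 48 mm outside, 48 mm high, walls and floor 3 mm. About 100 g. Origin: centre of its underside; z up to the open mouth. Starts upright on the slab. It fits the larger tub loosely (2 mm all round); fully nested its underside is 3 mm above the larger tub's and its rim 3 mm above that tub's rim (59 mm above the slab).
- comb: Bystander, loose: chrome flea comb lying flat, 65 x 75 x 6 mm. Origin: under its spine.
- rake: Bystander, loose: grey plastic deshedding rake lying flat, about 170 x 90 x 20 mm. Origin: underside, about the middle of its length.
- ramekin: Bystander, loose: small glass ramekin, 76 mm across, 40 mm high. Origin: centre of its underside.
- treat_pot: Bystander, loose: white ceramic treat pot with bamboo lid, 94 mm across, 110 mm high. Origin: centre of its underside.
Things that resemble listed ones, but are neither listed nor needed, are in the scene too. What is shaped like the tub_large but blue or orange is not meant.

How it is judged:
On the way, in this order (a step that is already met when the one before it is completed fails the run):
1. the larger tub stands mouth up on the floor of the box (x of tub_large in the frame of box between -0.006 and 0.006 m and y of tub_large in the frame of box between -0.006 and 0.006 m and z of tub_large in the frame of box between 0.004 and 0.011 m and angle between tub_large's own z axis and vertical below 0.08 rad), for 0.2 s.
2. the smaller tub stands mouth up on the floor of the larger one, still home in the box (all of step 1 and x of tub_small in the frame of tub_large between -0.006 and 0.006 m and y of tub_small in the frame of tub_large between -0.006 and 0.006 m and z of tub_small in the frame of tub_large between 0 and 0.006 m and angle between tub_small's own z axis and vertical below 0.08 rad), for 0.2 s.
At the end, for the whole second after the job is handed in: Larger tub in the box, mouth up, underside within 3 mm of the box floor; smaller tub in the larger, mouth up, within 3 mm of its floor (both within 0.08 rad of upright); lid shut to 4 mm; all at rest; bystanders within 30 mm of their starts and upright (all of step 2 and value of joint lid below 0.004 m and linear speed of each of tub_large, tub_small below 0.02 m/s); the robot touches nothing.
It fails at once if the chrome flea comb is moved by more than 30 mm or tipped over (distance of comb from where it was at the start of the episode above 0.03 m or angle between comb's own z axis and vertical above 0.3 rad).
It fails at once if the grey deshedding rake is moved by more than 30 mm or tipped over (distance of rake from where it was at the start of the episode above 0.03 m or angle between rake's own z axis and vertical above 0.3 rad).
It fails at once if the glass ramekin is moved by more than 30 mm or tipped over (distance of ramekin from where it was at the start of the episode above 0.03 m or angle between ramekin's own z axis and vertical above 0.3 rad).
It fails at once if the ceramic treat pot is moved by more than 30 mm or tipped over (distance of treat_pot from where it was at the start of the episode above 0.03 m or angle between treat_pot's own z axis and vertical above 0.3 rad).
It also fails if it takes over 72 s, if anything falls off the work surface, if the arm or the gripper's body presses on something with over 40 N, if the wrist force passes 120 N, or if a joint passes its speed limit or range.

ROBOT

A 6-joint arm with a two-finger parallel gripper is mounted at the origin on the work surface. World frame = base frame: x ahead of the robot, y to its left, z up, the work surface at z = 0. Lengths are in m, angles in rad, forces in N, time in s.
With the tool pointing down it reaches from about 0.325 to 0.775 m from the base axis. Payload 9.3 kg.
Tool frame: the origin (TCP) lies at the very end of the fingers, on their centre line; the grasp point (between the pads) lies 19 mm behind it; x points along the fingers, z is the direction in which the jaws open and shut, and the axes are right-handed (so a half turn about x gives the same grasp; the last joint's range is limited). The gripper opens to 85 mm and grips with 20 to 120 N. Pads are 22 mm wide; open, the fingers measure 114 mm over their backs; the gripper's body (76 mm by 85 mm) begins 54 mm behind the grasp point. The pads swing forward as they close: fully open they stand 13 mm farther back than shut.
Start: joints at [-1.274, 0.259, 0.021, 1.334, 0, 1.418], TCP at [0.239, -0.495, 0.231] pointing down, gripper open.
Joint ranges: [-3.04, 3.04], [-0.91, 1.82], [-1.04, 1.36], [-1.92, 1.95], [-1.52, 1.45], [-3.14, 3.14]. Speed limits (rad/s): [2.22, 2.22, 2.79, 3.14, 3.14, 3.14].

INTERFACE

Orientations are given as a unit quaternion [x, y, z, w].
In Python, from bench import bot gives the robot as it stands.
- The arm moves only by the tool carry_out, never from a script. Its argument "rows" is a list of rows, each an object of numbers: "x", "y", "z": the shift along the tool's x, y, z in units of 40 mm (1.0 is 40 mm); "wx", "wy", "wz": the turn, a rotation vector about the tool's x, y, z in units of 5 degrees (1.0 is 5 degrees); "hand": the finger opening in mm, from 0 to 85.4. In form: [{"x": .., "y": .., "z": .., "wx": .., "wy": .., "wz": .., "hand": ..}, ...]. A call has exactly 5 rows; each row shifts and turns the pose as measured when the row begins, along the tool's axes as they then stand; what a row does not reach is not made up. A row lasts 1/12 s, in which the tool goes at most 41.7 mm and 7.16 degrees, less where a joint would pass 70% of its speed; a pose out of reach is approached as far as the arm can. A call is refused whole if a number of a shift passes 1 or a number of a turn 1, either way. A call with a gripper value outside its range is refused whole. The fingers move at their own pace and stop on an object; the grip force is fixed at half the most. Time passes only in rows, so rows that do not move let the fingers close, or fill a call up. It gives the time, the measured TCP pose, the force and the opening at its end, in the units of the state.
- bot.state(): the state, without advancing time (a new reading comes with each control period).
- bot.get_image(name): name is "scene" or "top"; returns the picture (400x640x3 uint8, blue, green, red); there is no depth.
- bot.camera_model(name): a dict with "vertical_fov" (degrees; the focal length in pixels is half the picture's height over the tangent of half this angle, whatever the lens; pixels are square), "cx", "cy" (the principal point, pixels), "T" (4x4, takes a point from camera to world coordinates). Camera axes: x right, y down, z forward; pixel columns grow to the right and rows downward; lengths in m; the calibration is good to about 2 mm. A picture is of the moment at which its call begins. camera_model takes no time and is no camera call.
- bot.finish_job(): hands the job in, once; it reports no verdict.
The state is a dict: "clock": time; "qpos": joint angles; "joint_vel": joint speeds; "joint_torque": joint torques, N m; "ee_pos": TCP position; "orientation": TCP orientation; "ft_force": force on the tool from outside, world axes, zero at the start; "moment": the same for the moment, N m; "grip_width": finger opening in m.
Only numpy, scipy, OpenCV 4.12 (cv2) and the standard library are available. Lean on these libraries where they do the work, as an engineer would, in place of code of your own. Each camera call takes 0.05 s, during which the arm holds its last target. There are 200 camera calls.

## Working session

There is one attempt and no reset: what is moved stays moved. The work goes in short steps, Python scripts to look and compute and a tool call to move; the robot and the scene stay as the last step left them, time stands still between calls to the robot, and variables do not carry over. Pictures are saved under pics/ and viewed, about 8 in all and at most 12, crops included, and the job is handed in when it is done.

Besides the shell and the picture viewer there is one more tool, called after "Emit:" in YAML: its name, and indented under it one key for each argument. carry_out: Moves the arm, as the interface text tells. Its arguments: {"type":"object","properties":{"rows":{"type":"array","items":{"type":"object","properties":{"x":{"type":"number"},"y":{"type":"number"},"z":{"type":"number"},"wx":{"type":"number"},"wy":{"type":"number"},"wz":{"type":"number"},"hand":{"type":"number"}}}}},"required":["rows"]}

```bash
ls; mkdir -p pics; cat > h.py <<'E'
import numpy as np, cv2
from bench import bot
from scipy.spatial.transform import Rotation as R
def cam(n):
    m=bot.camera_model(n); f=200/np.tan(np.radians(m["vertical_fov"])/2)
    return f,m["cx"],m["cy"],np.array(m["T"])
def ray(n,u,v,z):
    f,cx,cy,T=cam(n); d=T[:3,:3]@np.array([(u-cx)/f,(v-cy)/f,1]); o=T[:3,3]
    return o+d*(z-o[2])/d[2]
def proj(n,p):
    f,cx,cy,T=cam(n); q=T[:3,:3].T@(np.array(p)-T[:3,3]); return np.array([cx+f*q[0]/q[2],cy+f*q[1]/q[2]])
E
python3 - <<'E'
from h import *
for n in("scene","top"):
    im=bot.get_image(n); cv2.imwrite(f"pics/{n}0.png",im); print(n,cam(n), {k:v for k,v in bot.camera_model(n).items() if k!="T"})
s=bot.state();print(s)
print(R.from_quat(s["orientation"]).as_matrix())
E
```

```text
pics
scene (np.float64(433.6618080844675), 314.5691215046906, 193.62295927117944, array([[-0.10715662,  0.52002968, -0.8473999 ,  1.41290391],
       [ 0.99405712,  0.03959433, -0.1014038 ,  0.1289707 ],
       [-0.01918075, -0.85322999, -0.521182  ,  0.61656121],
       [ 0.        ,  0.        ,  0.        ,  1.        ]])) {'vertical_fov': 49.517251641792015, 'cx': 314.5691215046906, 'cy': 193.62295927117944}
top (np.float64(378.994814588), 316.77331679062917, 208.2983694712406, array([[-0.02147248, -0.9896933 ,  0.14158426,  0.42424888],
       [-0.99971858,  0.0198266 , -0.01302537,  0.03387097],
       [ 0.01008399, -0.1418241 , -0.98984051,  0.98607043],
       [ 0.        ,  0.        ,  0.        ,  1.        ]])) {'vertical_fov': 55.6422708022169, 'cx': 316.77331679062917, 'cy': 208.2983694712406}
{'clock': 0.1, 'qpos': array([-1.27356076e+00,  2.59135275e-01,  2.08361308e-02,  1.33368431e+00,
       -3.67087667e-05,  1.41817129e+00]), 'joint_vel': array([-0.00067234,  0.0002324 ,  0.0008646 , -0.00158808,  0.00040252,
       -0.00033293]), 'joint_torque': array([ 3.77377379e-03, -5.56692123e+01,  3.45072269e+01,  1.15747107e-02,
       -2.10759436e-04, -7.03907972e-06]), 'ee_pos': array([ 0.23906215, -0.4950525 ,  0.23072635]), 'orientation': array([ 0.3761503 ,  0.59924987, -0.37562079,  0.598598  ]), 'ft_force': array([-0.07821323,  0.36813104, -0.24388557]), 'moment': array([ 0.01583635, -0.02769275, -0.02014343]), 'grip_width': 0.08571888232749313}
[[-3.82783397e-04  9.00507744e-01  4.34839805e-01]
 [ 1.12432264e-03  4.34839950e-01 -9.00507054e-01]
 [-9.99999295e-01  1.44201087e-04 -1.17891075e-03]]
```

View pics/scene0.png

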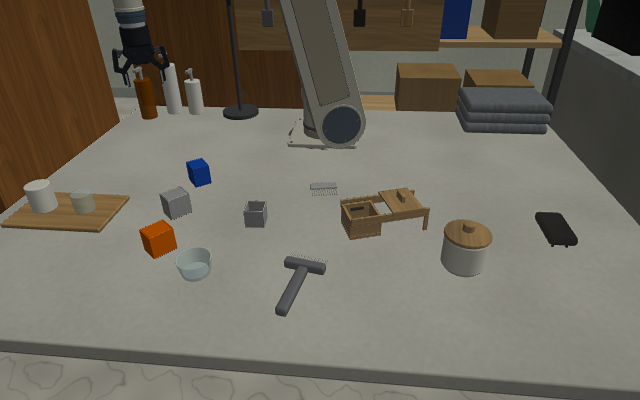

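View pics/top0.png

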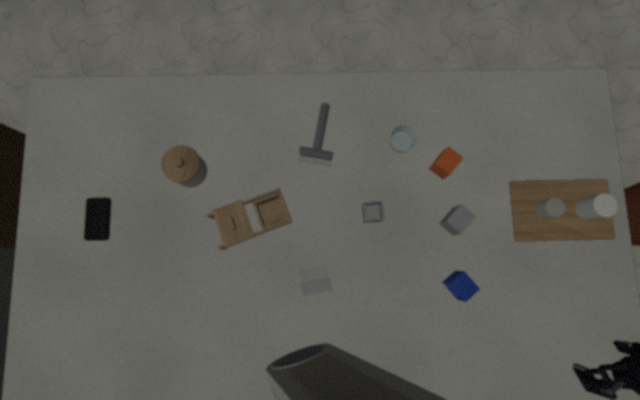

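The scene picture shows three cubes lying on their sides: grey at (176,203), blue at (199,172) and orange at (158,239). Grey is the steel one, so it is tub_large. The small upright tub is at (256,214), the box at (362,215) and the lid at (403,203). In the top picture these are at (458,219), (373,212), (270,210) and (235,223). I'll confirm with an enlarged crop and measure.

```bash
python3 - <<'E'
from h import *
t=cv2.imread("pics/top0.png"); s=cv2.imread("pics/scene0.png")
a=cv2.resize(t[180:260,200:300],None,fx=4,fy=4,interpolation=cv2.INTER_CUBIC)
b=cv2.resize(t[180:260,350:450+40],None,fx=4*100/140,fy=4*100/140,interpolation=cv2.INTER_CUBIC)
c=cv2.resize(s[175:245,150:280],None,fx=400/130,fy=400/130,interpolation=cv2.INTER_CUBIC)
d=cv2.resize(s[175:245,325:440],None,fx=400/115,fy=400/115,interpolation=cv2.INTER_CUBIC)
C=np.zeros((580,800,3),np.uint8)
for im,(x,y) in ((a,(0,0)),(b,(400,0)),(c,(0,325)),(d,(400,325))):
    h,w=im.shape[:2]; h=min(h,580-y); w=min(w,800-x);C[y:y+h,x:x+w]=np.clip(im[:h,:w]*(1.6 if y==0 else 1.2),0,255)
cv2.imwrite("pics/crop1.png",C)
# masks in top
g=cv2.cvtColor(t,cv2.COLOR_BGR2HSV)
print(t[219,458],t[212,373],t[219,420],t[225,270],t[225,235])
for nm,(u,v,z) in dict(large=(458,219,.05),small=(373,212,.048),box=(272,210,.053),lid=(235,223,.067),comb=(316,283,.0),ram=(402,138,.04),pot=(180,163,.11),blue=(461,285,.058),orange=(446,162,.058),rake=(318,135,.02)).items(): print(nm,ray("top",u,v,z).round(3))
E
```

```text
[85 88 88] [88 88 88] [ 95 101 101] [55 72 84] [44 58 69]
large [ 0.524 -0.33   0.05 ]
small [ 0.546 -0.119  0.048]
box [0.556 0.133 0.053]
lid [0.524 0.221 0.067]
comb [0.372 0.027 0.   ]
ram [ 0.74  -0.204  0.04 ]
pot [0.664 0.344 0.11 ]
blue [ 0.363 -0.322  0.058]
orange [ 0.669 -0.307  0.058]
rake [0.758 0.014 0.02 ]
```

View pics/crop1.png

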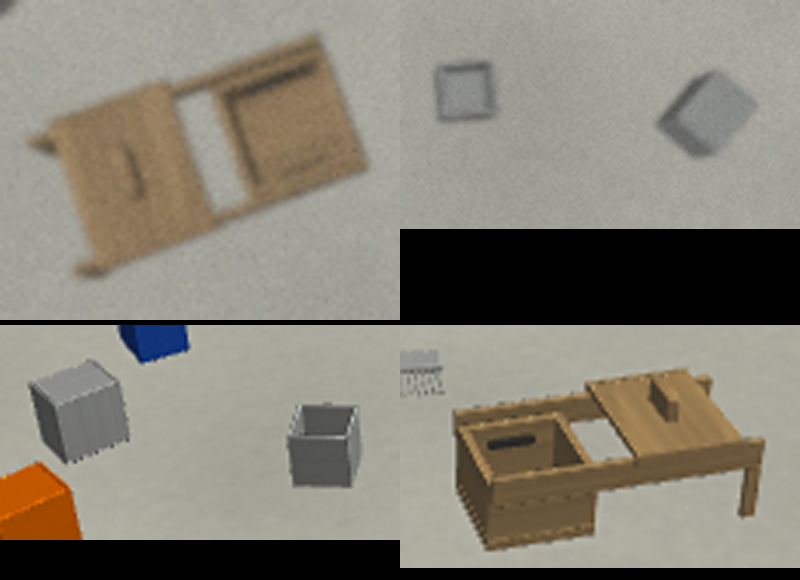

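The grey steel tub is confirmed as tub_large: its mouth is turned away from the cameras, and the blue and orange ones are decoys. The small tub is upright and the box is yawed about 20°. Next I'll take one big zoom to pick corners.

```bash
python3 - <<'E'
from h import *
t=cv2.imread("pics/top0.png"); s=cv2.imread("pics/scene0.png")
C=np.zeros((600,800,3),np.uint8)
def put(im,u0,v0,k,x,y,w,h,g):
    q=cv2.resize(im[v0:v0+h//k+1,u0:u0+w//k+1],None,fx=k,fy=k,interpolation=cv2.INTER_CUBIC)[:h,:w]
    C[y:y+q.shape[0],x:x+q.shape[1]]=np.clip((q.astype(float)-20)*g,0,255)
put(t,205,182,5,0,0,450,350,2.2); put(t,440,200,8,455,0,345,320,2.2)
put(s,338,184,5,0,352,450,248,1.3); put(s,157,184,7,455,322,345,278,1.3)
cv2.imwrite("pics/crop2.png",C)
E
```

```text
(no output)
```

View pics/crop2.png

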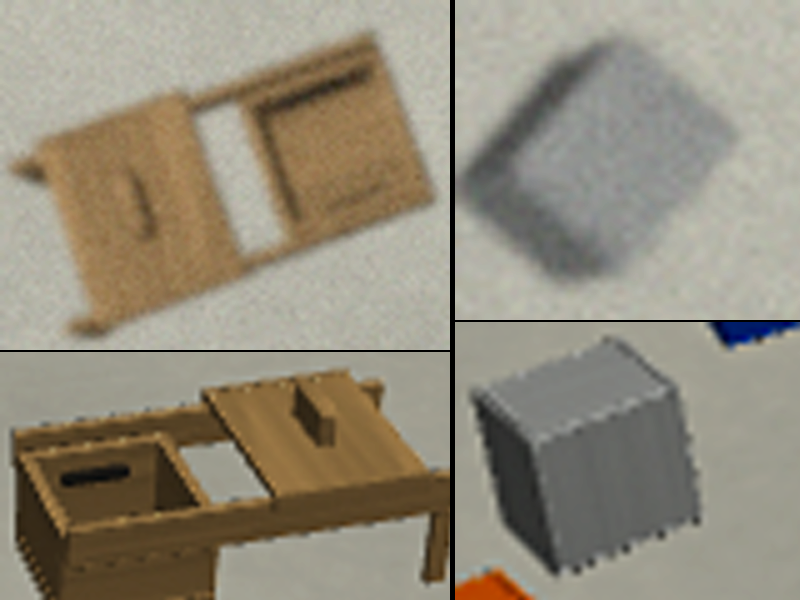

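```bash
python3 - <<'E'
from h import *
def P(n,X,Y,x0,y0,k,u0,v0,z): return ray(n,(X-x0+.5)/k-.5+u0,(Y-y0+.5)/k-.5+v0,z)
tb=lambda X,Y,z:P("top",X,Y,0,0,5,205,182,z)
sb=lambda X,Y,z:P("scene",X,Y,0,352,5,338,184,z)
tt=lambda X,Y,z:P("top",X,Y,455,0,8,440,200,z)
st=lambda X,Y,z:P("scene",X,Y,455,322,7,157,184,z)
for nm,L in (("tubscene",[st(*p,.058) for p in((472,392),(610,340),(678,385),(540,440))]),("tubtop",[tt(*p,.058) for p in((618,38),(737,132),(620,272),(515,165))]),
 ("cheekend top",[tb(373,35,.0615),tb(434,200,.0615)]),("cheekend scene",[sb(13,432,.0615),sb(68,530,.0615)]),
 ("lid top",[tb(*p,.067) for p in ((42,143),(185,97),(245,268),(100,325))]),("lid scene",[sb(*p,.067) for p in ((202,393),(345,371),(432,475),(277,496))]),
 ("wellscene",[sb(*p,.053) for p in ((30,460),(165,436),(208,505))])):
    L=np.array(L); print(nm); print(L[:,:2].round(4)); print("mean",L.mean(0).round(4))
    d=np.diff(np.vstack([L,L[:1]]),axis=0); print(" len",np.hypot(d[:,0],d[:,1]).round(4),"ang",np.degrees(np.arctan2(d[:,1],d[:,0])).round(1))
E
```

```text
tubscene
[[ 0.5341 -0.3686]
 [ 0.4946 -0.3325]
 [ 0.5237 -0.2959]
 [ 0.5634 -0.3312]]
mean [ 0.529  -0.3321  0.058 ]
 len [0.0535 0.0468 0.0531 0.0475] ang [ 137.7   51.5  -41.7 -128.2]
tubtop
[[ 0.5599 -0.3346]
 [ 0.5297 -0.3694]
 [ 0.4872 -0.3297]
 [ 0.5209 -0.2997]]
mean [ 0.5244 -0.3333  0.058 ]
 len [0.046  0.0582 0.0452 0.0524] ang [-130.9  137.    41.7  -41.8]
cheekend top
[[0.6077 0.1138]
 [0.5248 0.0846]]
mean [0.5663 0.0992 0.0615]
 len [0.0879 0.0879] ang [-160.6   19.4]
cheekend scene
[[0.5331 0.0852]
 [0.6132 0.1143]]
mean [0.5731 0.0998 0.0615]
 len [0.0852 0.0852] ang [  20. -160.]
lid top
[[0.5561 0.2752]
 [0.5775 0.2057]
 [0.493  0.1761]
 [0.467  0.2458]]
mean [0.5234 0.2257 0.067 ]
 len [0.0727 0.0895 0.0744 0.0939] ang [ -72.9 -160.7  110.5   18.2]
lid scene
[[0.4992 0.1753]
 [0.4728 0.2457]
 [0.5639 0.2783]
 [0.5867 0.2073]]
mean [0.5306 0.2267 0.067 ]
 len [0.0752 0.0968 0.0746 0.0933] ang [ 110.5   19.7  -72.2 -159.9]
wellscene
[[0.544  0.094 ]
 [0.5176 0.158 ]
 [0.5756 0.1775]]
mean [0.5457 0.1432 0.053 ]
 len [0.0692 0.0613 0.0893] ang [ 112.4   18.6 -110.8]
```

Tub_large has its centre near (0.527, -0.333), mouth azimuth -128.5°, with measured sides of about 47 x 53–58 mm against the true 48 x 58. The box centre is near (0.557, 0.135), yaw 19.7°. The two views differ by 5–7 mm in x, which I'll refine later. Starting the move.

```bash
cat >> h.py <<'E'
def tool(theta,az,sgn=1):
    """tool x = down tilted by theta (deg) towards azimuth az; z = horizontal, perpendicular (sgn picks the half turn)"""
    t,a=np.radians([theta,az]); h=np.array([np.cos(a),np.sin(a),0])
    x=np.sin(t)*h+np.cos(t)*np.array([0,0,-1.]); z=sgn*np.array([-h[1],h[0],0]); return np.c_[x,np.cross(z,x),z]
def vert(za):
    a=np.radians(za); x=np.array([0,0,-1.]); z=np.array([np.cos(a),np.sin(a),0]); return np.c_[x,np.cross(z,x),z]
def rows(goals,hand,start=None,step=38,ang=4.9):
    """list rows through goals [(tcp,Rm)], straight with slerp"""
    s=bot.state(); p,Rm=(s["ee_pos"],R.from_quat(s["orientation"]).as_matrix()) if start is None else start
    out=[]
    for q,Q in goals:
        q=np.array(q,float); rv=R.from_matrix(Rm.T@Q).as_rotvec(); d=q-p
        n=max(1,int(np.ceil(max(np.linalg.norm(d)*1000/step,np.degrees(np.abs(rv)).max()/ang))))
        dR=R.from_rotvec(rv/n)
        for i in range(n):
            sh=Rm.T@(d/n)*25; w=np.degrees((rv/n))/5
            out.append(np.r_[sh,w].round(3)); Rm=Rm@dR.as_matrix()
        p=q; Rm=Q
    for o in out: print(", ".join(f"{v:g}" for v in o))
    print(len(out),"rows")
def st():
    s=bot.state(); M=R.from_quat(s["orientation"]).as_matrix()
    print("t%.2f"%s["clock"],"tcp",s["ee_pos"].round(4),"x",M[:,0].round(3),"z",M[:,2].round(3),"F",s["ft_force"].round(1),"w%.1f"%(s["grip_width"]*1e3),"q",s["qpos"].round(2))
    return s,M
def tcp(g,M,back=.022): return np.array(g)+M[:,0]*back
E
python3 - <<'E'
from h import *
st()
m=np.array([np.cos(np.radians(-128.5)),np.sin(np.radians(-128.5)),0])
o=np.array([.527,-.3325,.029])-m*.024
M=tool(45,51.5,-1)
print(M)
g=o+m*.034+np.array([0,0,.005]); T=tcp(g,M); pre=T-M[:,0]*.11
print(T,pre)
rows([(pre,M)],85)
E
```

```text
t0.10 tcp [ 0.2391 -0.4951  0.2307] x [-0.     0.001 -1.   ] z [ 0.435 -0.901 -0.001] F [-0.1  0.4 -0.2] w85.7 q [-1.27  0.26  0.02  1.33 -0.    1.42]
[[ 0.44018432  0.44018432  0.78260816]
 [ 0.55338753  0.55338753 -0.62251464]
 [-0.70710678  0.70710678 -0.        ]]
[ 0.53045891 -0.32815156  0.01844365] [ 0.48203863 -0.38902418  0.0962254 ]
0.336, 0.662, 0.026, -0.488, 0.201, 0.884
0.386, 0.633, 0.06, -0.488, 0.201, 0.884
0.432, 0.598, 0.093, -0.488, 0.201, 0.884
0.474, 0.558, 0.126, -0.488, 0.201, 0.884
0.513, 0.514, 0.157, -0.488, 0.201, 0.884
0.548, 0.466, 0.187, -0.488, 0.201, 0.884
0.578, 0.414, 0.216, -0.488, 0.201, 0.884
0.604, 0.358, 0.243, -0.488, 0.201, 0.884
0.625, 0.3, 0.268, -0.488, 0.201, 0.884
0.641, 0.239, 0.29, -0.488, 0.201, 0.884
10 rows
```

Emit:
carry_out:
  rows:
    - {"x":0.34,"y":0.66,"z":0.03,"wx":-0.49,"wy":0.2,"wz":0.88,"hand":85}
    - {"x":0.39,"y":0.63,"z":0.06,"wx":-0.49,"wy":0.2,"wz":0.88,"hand":85}
    - {"x":0.43,"y":0.6,"z":0.09,"wx":-0.49,"wy":0.2,"wz":0.88,"hand":85}
    - {"x":0.47,"y":0.56,"z":0.13,"wx":-0.49,"wy":0.2,"wz":0.88,"hand":85}
    - {"x":0.51,"y":0.51,"z":0.16,"wx":-0.49,"wy":0.2,"wz":0.88,"hand":85}

```text
clock: 0.52
ee_pos: [0.3636, -0.4418, 0.1658]
orientation: [0.434, 0.575, -0.168, 0.673]
ft_force: [0.3, -0.7, -0.7]
grip_width: 0.0851
```

Emit:
carry_out:
  rows:
    - {"x":0.55,"y":0.47,"z":0.19,"wx":-0.49,"wy":0.2,"wz":0.88,"hand":85}
    - {"x":0.58,"y":0.41,"z":0.22,"wx":-0.49,"wy":0.2,"wz":0.88,"hand":85}
    - {"x":0.6,"y":0.36,"z":0.24,"wx":-0.49,"wy":0.2,"wz":0.88,"hand":85}
    - {"x":0.62,"y":0.3,"z":0.27,"wx":-0.49,"wy":0.2,"wz":0.88,"hand":85}
    - {"x":0.64,"y":0.24,"z":0.29,"wx":-0.49,"wy":0.2,"wz":0.88,"hand":85}

```text
clock: 0.93
ee_pos: [0.4908, -0.3858, 0.099]
orientation: [0.47, 0.52, 0.053, 0.711]
ft_force: [0.2, -0.5, 0.2]
grip_width: 0.0848
```

```bash
cat > L.py <<'E'
from h import *
m=np.array([np.cos(np.radians(-128.5)),np.sin(np.radians(-128.5)),0])
o=np.array([.527,-.3325,.029])-m*.024
M=tool(45,51.5,-1)
g=o+m*.034+np.array([0,0,.005]); T=tcp(g,M)
E
python3 - <<'E'
from L import *
st(); rows([(T-M[:,0]*.06,M),(T,M)],85,step=20)
E
```

```text
t0.93 tcp [ 0.4908 -0.3858  0.099 ] x [ 0.453  0.564 -0.691] z [ 0.79  -0.613  0.017] F [ 0.2 -0.5  0.2] w84.8 q [-1.12  0.64  0.04  1.39  0.71  0.94]
0.384, -0.071, -0.043, 0.078, 0.014, -0.088
0.385, -0.068, -0.042, 0.078, 0.014, -0.088
0.385, -0.066, -0.042, 0.078, 0.014, -0.088
0.5, -0, -0, 0, 0, 0
0.5, -0, -0, 0, 0, 0
0.5, -0, -0, 0, 0, 0
6 rows
```

Emit:
carry_out:
  rows:
    - {"x":0.38,"y":-0.07,"z":-0.04,"wx":0.08,"wy":0.01,"wz":-0.09,"hand":85}
    - {"x":0.38,"y":-0.07,"z":-0.04,"wx":0.08,"wy":0.01,"wz":-0.09,"hand":85}
    - {"x":0.38,"y":-0.07,"z":-0.04,"wx":0.08,"wy":0.01,"wz":-0.09,"hand":85}
    - {"x":0.5,"y":0,"z":0,"wx":0,"wy":0,"wz":0,"hand":85}
    - {"x":0.5,"y":0,"z":0,"wx":0,"wy":0,"wz":0,"hand":85}

```text
clock: 1.35
ee_pos: [0.5239, -0.3368, 0.0223]
orientation: [0.475, 0.528, 0.043, 0.702]
ft_force: [0.3, -1.3, 0.1]
grip_width: 0.0844
```

```bash
python3 - <<'E'
from L import *
st(); rows([(T,M)],85,step=20)
s=bot.get_image("scene");t=bot.get_image("top")
C=np.hstack([cv2.resize(s[120:270,110:260],(400,400),interpolation=3),cv2.resize(np.clip(t[170:270,410:510]*1.7,0,255).astype(np.uint8),(400,400),interpolation=3)])
cv2.imwrite("pics/pre1.png",C)
E
```

```text
t1.35 tcp [ 0.5239 -0.3368  0.0223] x [ 0.438  0.563 -0.701] z [ 0.783 -0.621 -0.01 ] F [ 0.3 -1.3  0.1] w84.4 q [-1.04  0.68 -0.1   1.15  0.73  1.07]
0.262, 0.122, -0.005, -0.069, -0.09, -0.099
1 rows
```

View pics/pre1.png

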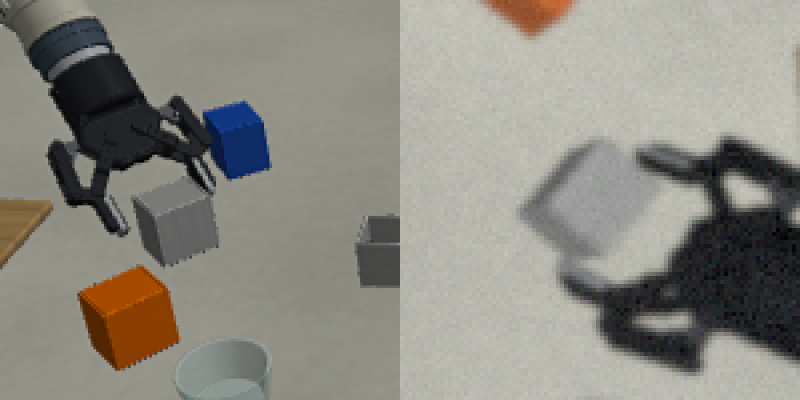

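The fingers straddle the grey tub near its mouth, with clearance on both sides. The blue decoy is just clear of the near finger. Advancing and closing.

Emit:
carry_out:
  rows:
    - {"x":0.3,"y":0.15,"z":0,"wx":-0.07,"wy":-0.09,"wz":-0.1,"hand":85}
    - {"x":0,"y":0,"z":0,"wx":0,"wy":0,"wz":0,"hand":50}
    - {"x":0,"y":0,"z":0,"wx":0,"wy":0,"wz":0,"hand":50}
    - {"x":0,"y":0,"z":0,"wx":0,"wy":0,"wz":0,"hand":50}
    - {"x":0,"y":0,"z":0,"wx":0,"wy":0,"wz":0,"hand":50}

```text
clock: 1.87
ee_pos: [0.5309, -0.3266, 0.0186]
orientation: [0.471, 0.529, 0.041, 0.705]
ft_force: [0.2, -0.6, -1.4]
grip_width: 0.0583
```

Emit:
carry_out:
  rows:
    - {"x":0,"y":0,"z":0,"wx":0,"wy":0,"wz":0,"hand":50}
    - {"x":0,"y":0,"z":0,"wx":0,"wy":0,"wz":0,"hand":50}
    - {"x":0,"y":0,"z":0,"wx":0,"wy":0,"wz":0,"hand":50}
    - {"x":0,"y":0,"z":0,"wx":0,"wy":0,"wz":0,"hand":50}
    - {"x":0,"y":0,"z":0,"wx":0,"wy":0,"wz":0,"hand":50}

```text
clock: 2.28
ee_pos: [0.5298, -0.3293, 0.019]
orientation: [0.471, 0.528, 0.04, 0.705]
ft_force: [-0.6, 0.3, -1.1]
grip_width: 0.0583
```

```bash
python3 - <<'E'
from L import *
s,Mc=st()
E
```

```text
t2.28 tcp [ 0.5298 -0.3293  0.019 ] x [ 0.438  0.554 -0.708] z [ 0.783 -0.622 -0.002] F [-0.6  0.3 -1.1] w58.3 q [-1.02  0.67 -0.12  1.11  0.73  1.1 ]
```

```bash
python3 - <<'E'
from L import *
s,Mc=st()
p=s["ee_pos"]; oc=Mc.T@(o-p); print("tub origin in tool",oc.round(4))
p1=p+[0,0,.12]
M2=tool(45,-128.5,1); print(M2[:,2],Mc[:,2], R.from_matrix(Mc.T@M2).as_rotvec(degrees=True))
T2=np.array([.51,-.30,0.004])-M2@oc; print("T2",T2)
rows([(p1,Mc),(T2+[0,0,.08],M2),(T2+[0,0,.02],M2)],50)
E
```

```text
t2.28 tcp [ 0.5298 -0.3293  0.019 ] x [ 0.438  0.554 -0.708] z [ 0.783 -0.622 -0.002] F [-0.6  0.3 -1.1] w58.3 q [-1.02  0.67 -0.12  1.11  0.73  1.1 ]
tub origin in tool [ 0.0068  0.021  -0.0002]
[ 0.78260816 -0.62251464  0.        ] [ 0.78288139 -0.62216831 -0.00182093] [ 2.81267184e-02 -1.15854035e-01 -8.99436053e+01]
T2 [ 0.50393569 -0.3080169   0.02371237]
-0.531, 0.53, -0.001, 0, 0, 0
-0.531, 0.53, -0.001, 0, 0, 0
-0.531, 0.53, -0.001, 0, 0, 0
-0.531, 0.53, -0.001, 0, 0, 0
0.033, -0.032, -0.044, 0, -0.001, -0.947
0.036, -0.029, -0.044, 0, -0.001, -0.947
0.038, -0.026, -0.044, 0, -0.001, -0.947
0.04, -0.023, -0.044, 0, -0.001, -0.947
0.042, -0.02, -0.044, 0, -0.001, -0.947
0.044, -0.016, -0.044, 0, -0.001, -0.947
0.045, -0.013, -0.044, 0, -0.001, -0.947
0.046, -0.009, -0.044, 0, -0.001, -0.947
0.046, -0.005, -0.044, 0, -0.001, -0.947
0.046, -0.001, -0.044, 0, -0.001, -0.947
0.046, 0.003, -0.044, 0, -0.001, -0.947
0.046, 0.006, -0.044, 0, -0.001, -0.947
0.045, 0.01, -0.044, 0, -0.001, -0.947
0.044, 0.014, -0.044, 0, -0.001, -0.947
0.043, 0.018, -0.044, 0, -0.001, -0.947
0.041, 0.021, -0.044, 0, -0.001, -0.947
0.04, 0.024, -0.044, 0, -0.001, -0.947
0.037, 0.028, -0.044, 0, -0.001, -0.947
0.035, 0.031, -0.044, 0, -0.001, -0.947
0.53, 0.53, 0, 0, 0, 0
0.53, 0.53, 0, 0, 0, 0
25 rows
```

Emit:
carry_out:
  rows:
    - {"x":-0.53,"y":0.53,"z":0,"wx":0,"wy":0,"wz":0,"hand":50}
    - {"x":-0.53,"y":0.53,"z":0,"wx":0,"wy":0,"wz":0,"hand":50}
    - {"x":-0.53,"y":0.53,"z":0,"wx":0,"wy":0,"wz":0,"hand":50}
    - {"x":-0.53,"y":0.53,"z":0,"wx":0,"wy":0,"wz":0,"hand":50}
    - {"x":0,"y":0,"z":0,"wx":0,"wy":0,"wz":-0.95,"hand":50}

```text
clock: 2.7
ee_pos: [0.528, -0.329, 0.1389]
orientation: [0.453, 0.549, 0.011, 0.702]
ft_force: [-0.2, 0.7, -3.2]
grip_width: 0.0583
```

Emit:
carry_out:
  rows:
    - {"x":0.04,"y":0,"z":-0.04,"wx":0,"wy":0,"wz":-0.95,"hand":50}
    - {"x":0.04,"y":0,"z":-0.04,"wx":0,"wy":0,"wz":-0.95,"hand":50}
    - {"x":0.04,"y":0,"z":-0.04,"wx":0,"wy":0,"wz":-0.95,"hand":50}
    - {"x":0.04,"y":0,"z":-0.04,"wx":0,"wy":0,"wz":-0.95,"hand":50}
    - {"x":0.04,"y":0,"z":-0.04,"wx":0,"wy":0,"wz":-0.95,"hand":50}

```text
clock: 3.12
ee_pos: [0.5236, -0.3246, 0.1359]
orientation: [0.325, 0.63, -0.144, 0.69]
ft_force: [1.2, 0.1, -2.3]
grip_width: 0.0577
```

Emit:
carry_out:
  rows:
    - {"x":0.04,"y":0,"z":-0.04,"wx":0,"wy":0,"wz":-0.95,"hand":50}
    - {"x":0.04,"y":0,"z":-0.04,"wx":0,"wy":0,"wz":-0.95,"hand":50}
    - {"x":0.04,"y":0,"z":-0.04,"wx":0,"wy":0,"wz":-0.95,"hand":50}
    - {"x":0.04,"y":0,"z":-0.04,"wx":0,"wy":0,"wz":-0.95,"hand":50}
    - {"x":0.04,"y":0,"z":-0.04,"wx":0,"wy":0,"wz":-0.95,"hand":50}

```text
clock: 3.53
ee_pos: [0.5178, -0.3185, 0.1313]
orientation: [0.182, 0.683, -0.29, 0.645]
ft_force: [-0.1, 0.6, -2.1]
grip_width: 0.0583
```

Emit:
carry_out:
  rows:
    - {"x":0.04,"y":0,"z":-0.04,"wx":0,"wy":0,"wz":-0.95,"hand":50}
    - {"x":0.04,"y":0,"z":-0.04,"wx":0,"wy":0,"wz":-0.95,"hand":50}
    - {"x":0.04,"y":0,"z":-0.04,"wx":0,"wy":0,"wz":-0.95,"hand":50}
    - {"x":0.04,"y":0,"z":-0.04,"wx":0,"wy":0,"wz":-0.95,"hand":50}
    - {"x":0.04,"y":0,"z":-0.04,"wx":0,"wy":0,"wz":-0.95,"hand":50}

```text
clock: 3.95
ee_pos: [0.5108, -0.3137, 0.1264]
orientation: [0.03, 0.704, -0.422, 0.571]
ft_force: [0.4, -0.1, -3.1]
grip_width: 0.0582
```

```bash
python3 - <<'E'
from L import *
s,Mc=st()
oc=np.array([.0068,.021,0]); M2=tool(45,-128.5,1)
T2=np.array([.51,-.30,0.004])-M2@oc
rows([(T2+[0,0,.06],M2),(T2+[0,0,.01],M2)],50,step=25)
im=bot.get_image("scene"); cv2.imwrite("pics/held1.png",cv2.resize(im[60:260,60:310],None,fx=2.4,fy=2.4,interpolation=3))
E
```

```text
t3.95 tcp [ 0.5108 -0.3137  0.1264] x [-0.347 -0.439 -0.829] z [ 0.778 -0.628  0.007] F [ 0.4 -0.1 -3.1] w58.2 q [-0.42  0.51  0.01  1.23 -0.57  1.88]
0.294, 0.2, -0.078, -0.039, 0.003, -0.732
0.281, 0.218, -0.078, -0.039, 0.003, -0.732
0.266, 0.236, -0.077, -0.039, 0.003, -0.732
0.442, 0.442, 0, 0, 0, 0
0.442, 0.442, 0, 0, 0, 0
5 rows
```

View pics/held1.png

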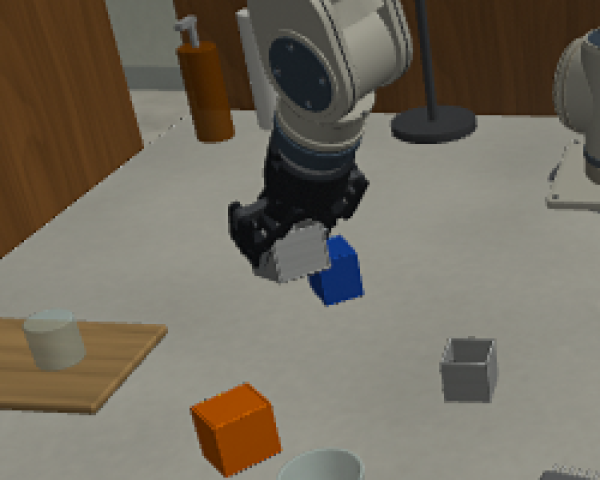

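The tub is held and nearly upright, with its bottom facing down and the camera. Now I'll finish the turn, lower it and set it down.

Emit:
carry_out:
  rows:
    - {"x":0.29,"y":0.2,"z":-0.08,"wx":-0.04,"wy":0,"wz":-0.73,"hand":50}
    - {"x":0.28,"y":0.22,"z":-0.08,"wx":-0.04,"wy":0,"wz":-0.73,"hand":50}
    - {"x":0.27,"y":0.24,"z":-0.08,"wx":-0.04,"wy":0,"wz":-0.73,"hand":50}
    - {"x":0.44,"y":0.44,"z":0,"wx":0,"wy":0,"wz":0,"hand":50}
    - {"x":0.44,"y":0.44,"z":0,"wx":0,"wy":0,"wz":0,"hand":50}

```text
clock: 4.42
ee_pos: [0.5061, -0.3045, 0.0318]
orientation: [-0.043, 0.705, -0.471, 0.528]
ft_force: [0.5, -0.5, -1.5]
grip_width: 0.0583
```

```bash
python3 - <<'E'
from L import *
s,Mc=st()
oc=np.array([.0068,.021,0]); M2=tool(45,-128.5,1)
T2=np.array([.51,-.30,0.004])-M2@oc
print(T2); rows([(T2+[0,0,.004],M2)],50,step=25)
E
```

```text
t4.42 tcp [ 0.5061 -0.3045  0.0318] x [-0.438 -0.558 -0.705] z [ 0.786 -0.619  0.002] F [ 0.5 -0.5 -1.5] w58.3 q [-0.35  0.67 -0.08  1.13 -0.74  2.01]
[ 0.50374938 -0.3078581   0.02365757]
0.145, -0, 0.007, 0.025, 0.051, 0.036
1 rows
```

Emit:
carry_out:
  rows:
    - {"x":0.05,"y":0.05,"z":0,"wx":0.02,"wy":0.05,"wz":0.04,"hand":50}
    - {"x":0.05,"y":0.05,"z":0,"wx":0,"wy":0,"wz":0,"hand":50}
    - {"x":0.03,"y":0.03,"z":0,"wx":0,"wy":0,"wz":0,"hand":50}
    - {"x":0.03,"y":0.03,"z":0,"wx":0,"wy":0,"wz":0,"hand":50}
    - {"x":0,"y":0,"z":0,"wx":0,"wy":0,"wz":0,"hand":50}

```text
clock: 4.83
ee_pos: [0.5046, -0.3038, 0.0196]
orientation: [-0.037, 0.709, -0.468, 0.526]
ft_force: [0.5, 0.2, -1.6]
grip_width: 0.0583
```

Emit:
carry_out:
  rows:
    - {"x":0.02,"y":0.02,"z":0,"wx":0,"wy":0,"wz":0,"hand":50}
    - {"x":0.02,"y":0.02,"z":0,"wx":0,"wy":0,"wz":0,"hand":50}
    - {"x":0,"y":0,"z":0,"wx":0,"wy":0,"wz":0,"hand":50}
    - {"x":0,"y":0,"z":0,"wx":0,"wy":0,"wz":0,"hand":50}
    - {"x":0,"y":0,"z":0,"wx":0,"wy":0,"wz":0,"hand":50}

```text
clock: 5.25
ee_pos: [0.5059, -0.3049, 0.0211]
orientation: [-0.036, 0.707, -0.469, 0.528]
ft_force: [-0.2, 0.4, -1.9]
grip_width: 0.0582
```

Emit:
carry_out:
  rows:
    - {"x":0.04,"y":0.04,"z":0,"wx":0,"wy":0,"wz":0,"hand":50}
    - {"x":0,"y":0,"z":0,"wx":0,"wy":0,"wz":0,"hand":50}
    - {"x":0.03,"y":0.03,"z":0,"wx":0,"wy":0,"wz":0,"hand":50}
    - {"x":0,"y":0,"z":0,"wx":0,"wy":0,"wz":0,"hand":50}
    - {"x":0,"y":0,"z":0,"wx":0,"wy":0,"wz":0,"hand":50}

```text
clock: 5.67
ee_pos: [0.506, -0.3047, 0.0169]
orientation: [-0.036, 0.707, -0.469, 0.528]
ft_force: [0.2, -0.4, -1.7]
grip_width: 0.0581
```

```bash
python3 - <<'E'
from L import *
for i in range(3): st(); im=bot.get_image("scene")
cv2.imwrite("pics/held2.png",cv2.resize(im[90:250,100:300],None,fx=3.5,fy=3.5,interpolation=3))
E
```

```text
t5.67 tcp [ 0.506  -0.3047  0.0169] x [-0.439 -0.547 -0.713] z [ 0.781 -0.625 -0.001] F [ 0.2 -0.4 -1.7] w58.1 q [-0.35  0.69 -0.08  1.11 -0.73  2.01]
t5.72 tcp [ 0.506  -0.3047  0.0169] x [-0.439 -0.547 -0.713] z [ 0.781 -0.625 -0.001] F [ 0.6  0.8 -1.7] w58.1 q [-0.35  0.69 -0.08  1.11 -0.73  2.01]
t5.77 tcp [ 0.506  -0.3048  0.0169] x [-0.439 -0.547 -0.713] z [ 0.781 -0.625 -0.001] F [-0.2 -0.3 -1.5] w58.0 q [-0.35  0.69 -0.08  1.11 -0.73  2.01]
```

View pics/held2.png

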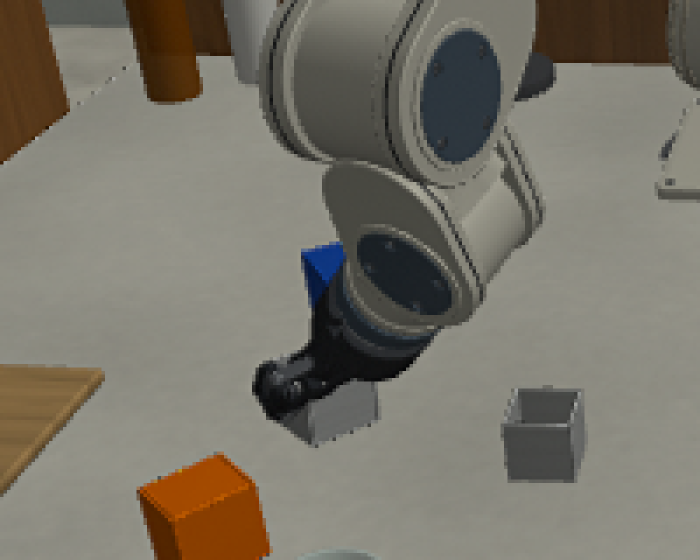

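The tub still hangs just above the slab, with its bottom corner at scene pixel (190,217). Lowering a little further.

Emit:
carry_out:
  rows:
    - {"x":0.04,"y":0.04,"z":0,"wx":0,"wy":0,"wz":0,"hand":50}
    - {"x":0,"y":0,"z":0,"wx":0,"wy":0,"wz":0,"hand":50}
    - {"x":0,"y":0,"z":0,"wx":0,"wy":0,"wz":0,"hand":50}
    - {"x":0,"y":0,"z":0,"wx":0,"wy":0,"wz":0,"hand":50}
    - {"x":0,"y":0,"z":0,"wx":0,"wy":0,"wz":0,"hand":50}

```text
clock: 6.23
ee_pos: [0.5067, -0.3049, 0.016]
orientation: [-0.037, 0.706, -0.47, 0.529]
ft_force: [0.1, 0.8, -2.4]
grip_width: 0.0575
```

Emit:
carry_out:
  rows:
    - {"x":0.04,"y":0.04,"z":0,"wx":0,"wy":0,"wz":0,"hand":50}
    - {"x":0,"y":0,"z":0,"wx":0,"wy":0,"wz":0,"hand":50}
    - {"x":0,"y":0,"z":0,"wx":0,"wy":0,"wz":0,"hand":50}
    - {"x":0,"y":0,"z":0,"wx":0,"wy":0,"wz":0,"hand":50}
    - {"x":0,"y":0,"z":0,"wx":0,"wy":0,"wz":0,"hand":50}

```text
clock: 6.65
ee_pos: [0.5072, -0.3051, 0.015]
orientation: [-0.037, 0.705, -0.47, 0.53]
ft_force: [0.7, 1.8, 1.5]
grip_width: 0.0574
```

```bash
python3 - <<'E'
from h import *
st()
for z in (0,.004,.008): print(ray("scene",190.0,216.8,z))
E
```

```text
t6.65 tcp [ 0.5072 -0.3051  0.015 ] x [-0.436 -0.55  -0.712] z [ 0.782 -0.623  0.002] F [0.7 1.8 1.5] w57.4 q [-0.35  0.69 -0.09  1.1  -0.73  2.01]
[ 0.54637462 -0.29376689  0.        ]
[ 0.55199631 -0.29102434  0.004     ]
[ 0.557618   -0.28828179  0.008     ]
```

Contact: the vertical force has gone from about -1.7 N to +1.5 N. Opening and retreating along the tool axis.

Emit:
carry_out:
  rows:
    - {"x":0.02,"y":0.02,"z":0,"wx":0,"wy":0,"wz":0,"hand":50}
    - {"x":0,"y":0,"z":0,"wx":0,"wy":0,"wz":0,"hand":85}
    - {"x":0,"y":0,"z":0,"wx":0,"wy":0,"wz":0,"hand":85}
    - {"x":0,"y":0,"z":0,"wx":0,"wy":0,"wz":0,"hand":85}
    - {"x":0,"y":0,"z":0,"wx":0,"wy":0,"wz":0,"hand":85}

```text
clock: 7.07
ee_pos: [0.5074, -0.3053, 0.0149]
orientation: [-0.038, 0.705, -0.47, 0.53]
ft_force: [0.1, 0.5, -0.3]
grip_width: 0.0849
```

Emit:
carry_out:
  rows:
    - {"x":0,"y":0,"z":0,"wx":0,"wy":0,"wz":0,"hand":85}
    - {"x":-0.5,"y":0,"z":0,"wx":0,"wy":0,"wz":0,"hand":85}
    - {"x":-0.9,"y":0,"z":0,"wx":0,"wy":0,"wz":0,"hand":85}
    - {"x":-0.9,"y":0,"z":0,"wx":0,"wy":0,"wz":0,"hand":85}
    - {"x":-0.9,"y":0,"z":0,"wx":0,"wy":0,"wz":0,"hand":85}

```text
clock: 7.48
ee_pos: [0.5588, -0.2358, 0.1033]
orientation: [-0.037, 0.709, -0.471, 0.524]
ft_force: [0.6, -0.1, 0.3]
grip_width: 0.0847
```

```bash
python3 - <<'E'
from h import *
st()
s=bot.get_image("scene");t=bot.get_image("top")
cv2.imwrite("pics/s2.png",s);cv2.imwrite("pics/t2.png",t)
C=np.hstack([cv2.resize(s[150:250,130:230],(400,400),interpolation=3),cv2.resize(np.clip(t[170:270,400:500]*1.7,0,255).astype(np.uint8),(400,400),interpolation=3)])
cv2.imwrite("pics/up1.png",C)
E
```

```text
t7.48 tcp [ 0.5588 -0.2358  0.1033] x [-0.449 -0.546 -0.708] z [ 0.777 -0.629 -0.008] F [ 0.6 -0.1  0.3] w84.7 q [-0.23  0.69  0.17  1.46 -0.69  2.17]
```

View pics/up1.png

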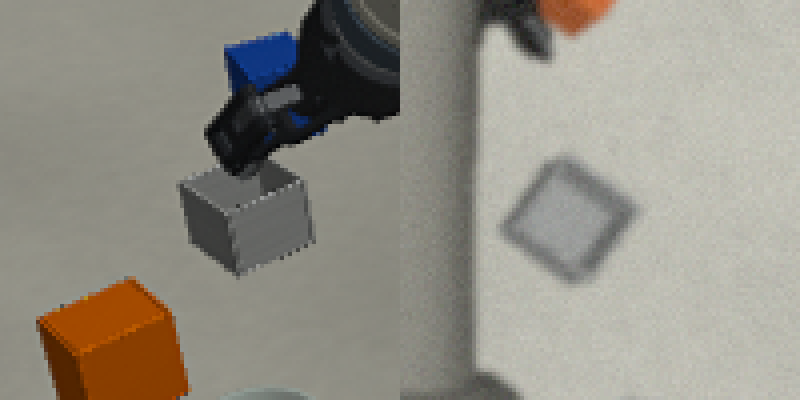

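The larger tub now stands upright on the slab, with rim corners in the top picture at about (426,227), (440,209), (459,222) and (445,241). I'll measure it and regrasp vertically.

```bash
python3 - <<'E'
from h import *
L=np.array([ray("top",400+(X-400+.5)/4-.5,170+(Y+.5)/4-.5,.048) for X,Y in((503,227),(562,157),(635,210),(580,283))])
S=np.array([ray("scene",130+(X+.5)/4-.5,150+(Y+.5)/4-.5,.048) for X,Y in((180,183),(237,210),(302,180))])
for L in (L,S):
    d=np.diff(L,axis=0); print(L.round(4).tolist(),np.hypot(d[:,0],d[:,1]),np.degrees(np.arctan2(d[:,1],d[:,0])))
c1=L[[0,2]].mean(0); print("scene c",c1)
c=np.array([.512,-.297])
E
```

```text
[[0.5075, -0.248, 0.048], [0.5508, -0.2878, 0.048], [0.5165, -0.3313, 0.048], [0.4718, -0.2936, 0.048]] [0.05879187 0.05535325 0.05842079] [ -42.66012831 -128.28285765  139.93218583]
[[0.5238, -0.3339, 0.048], [0.5519, -0.2862, 0.048], [0.5143, -0.2574, 0.048]] [0.05531762 0.04739217] [ 59.45002345 142.4791452 ]
scene c [ 0.51907056 -0.29560822  0.048     ]
```

```bash
python3 - <<'E'
from h import *
V=vert(51.5)
s,M=st(); p=s["ee_pos"]
rows([((.516,-.2936,.125),V),((.516,-.2936,.085),V)],85)
E
```

```text
t7.58 tcp [ 0.5623 -0.2344  0.106 ] x [-0.442 -0.549 -0.71 ] z [ 0.78  -0.626 -0.002] F [ 0.6 -0.2 -0.1] w84.5 q [-0.22  0.69  0.17  1.46 -0.69  2.17]
0.055, -0.093, 0.001, -0.946, -0.391, 0.387
0.051, -0.094, -0.008, -0.946, -0.391, 0.387
0.048, -0.095, -0.018, -0.946, -0.391, 0.387
0.044, -0.094, -0.027, -0.946, -0.391, 0.387
0.04, -0.093, -0.036, -0.946, -0.391, 0.387
0.035, -0.091, -0.045, -0.946, -0.391, 0.387
0.03, -0.088, -0.054, -0.946, -0.391, 0.387
0.025, -0.084, -0.062, -0.946, -0.391, 0.387
0.02, -0.08, -0.069, -0.946, -0.391, 0.387
0.015, -0.074, -0.076, -0.946, -0.391, 0.387
0.01, -0.068, -0.083, -0.946, -0.391, 0.387
0.005, -0.061, -0.088, -0.946, -0.391, 0.387
0, -0.054, -0.093, -0.946, -0.391, 0.387
-0.005, -0.046, -0.097, -0.946, -0.391, 0.387
-0.01, -0.038, -0.1, -0.946, -0.391, 0.387
-0.014, -0.029, -0.103, -0.946, -0.391, 0.387
-0.019, -0.02, -0.104, -0.946, -0.391, 0.387
-0.023, -0.01, -0.105, -0.946, -0.391, 0.387
0.5, 0, 0, 0, 0, 0
0.5, 0, 0, 0, 0, 0
20 rows
```

Emit:
carry_out:
  rows:
    - {"x":0.05,"y":-0.09,"z":0,"wx":-0.95,"wy":-0.39,"wz":0.39,"hand":85}
    - {"x":0.05,"y":-0.09,"z":-0.01,"wx":-0.95,"wy":-0.39,"wz":0.39,"hand":85}
    - {"x":0.05,"y":-0.09,"z":-0.02,"wx":-0.95,"wy":-0.39,"wz":0.39,"hand":85}
    - {"x":0.04,"y":-0.09,"z":-0.03,"wx":-0.95,"wy":-0.39,"wz":0.39,"hand":85}
    - {"x":0.04,"y":-0.09,"z":-0.04,"wx":-0.95,"wy":-0.39,"wz":0.39,"hand":85}

```text
clock: 8.0
ee_pos: [0.551, -0.2489, 0.106]
orientation: [-0.131, 0.743, -0.255, 0.605]
ft_force: [-0.6, 0.6, 0.8]
grip_width: 0.0847
```

Emit:
carry_out:
  rows:
    - {"x":0.035,"y":-0.09,"z":-0.05,"wx":-0.95,"wy":-0.39,"wz":0.39,"hand":85}
    - {"x":0.03,"y":-0.09,"z":-0.05,"wx":-0.95,"wy":-0.39,"wz":0.39,"hand":85}
    - {"x":0.02,"y":-0.08,"z":-0.06,"wx":-0.95,"wy":-0.39,"wz":0.39,"hand":85}
    - {"x":0.02,"y":-0.08,"z":-0.07,"wx":-0.95,"wy":-0.39,"wz":0.39,"hand":85}
    - {"x":0.015,"y":-0.07,"z":-0.08,"wx":-0.95,"wy":-0.39,"wz":0.39,"hand":85}

```text
clock: 8.42
ee_pos: [0.5352, -0.2663, 0.1095]
orientation: [-0.216, 0.732, -0.022, 0.646]
ft_force: [0.2, 0.4, -0.4]
grip_width: 0.0849
```

Emit:
carry_out:
  rows:
    - {"x":0.01,"y":-0.07,"z":-0.08,"wx":-0.95,"wy":-0.39,"wz":0.39,"hand":85}
    - {"x":0,"y":-0.06,"z":-0.09,"wx":-0.95,"wy":-0.39,"wz":0.39,"hand":85}
    - {"x":0,"y":-0.05,"z":-0.09,"wx":-0.95,"wy":-0.39,"wz":0.39,"hand":85}
    - {"x":0,"y":-0.05,"z":-0.1,"wx":-0.95,"wy":-0.39,"wz":0.39,"hand":85}
    - {"x":-0.01,"y":-0.04,"z":-0.1,"wx":-0.95,"wy":-0.39,"wz":0.39,"hand":85}

```text
clock: 8.83
ee_pos: [0.5194, -0.2848, 0.1134]
orientation: [-0.287, 0.675, 0.212, 0.646]
ft_force: [-0.1, -0.1, -1.3]
grip_width: 0.0852
```

```bash
python3 - <<'E'
from h import *
V=vert(51.5)
s,M=st(); p=s["ee_pos"]
rows([((.516,-.2936,.11),V),((.516,-.2936,.07),V)],85)
E
```

```text
t8.83 tcp [ 0.5194 -0.2848  0.1134] x [-0.002 -0.113 -0.994] z [ 0.75   0.657 -0.076] F [-0.1 -0.1 -1.3] w85.2 q [-0.6   0.35 -0.15  1.   -0.09  0.25]
0.037, -0.034, -0.067, -0.674, -0.318, 0.293
0.034, -0.03, -0.07, -0.674, -0.318, 0.293
0.031, -0.027, -0.073, -0.674, -0.318, 0.293
0.5, 0, 0, 0, 0, 0
0.5, 0, 0, 0, 0, 0
5 rows
```

Emit:
carry_out:
  rows:
    - {"x":0.04,"y":-0.03,"z":-0.07,"wx":-0.67,"wy":-0.32,"wz":0.29,"hand":85}
    - {"x":0.03,"y":-0.03,"z":-0.07,"wx":-0.67,"wy":-0.32,"wz":0.29,"hand":85}
    - {"x":0.03,"y":-0.03,"z":-0.07,"wx":-0.67,"wy":-0.32,"wz":0.29,"hand":85}
    - {"x":0.4,"y":0,"z":0,"wx":0,"wy":0,"wz":0,"hand":85}
    - {"x":0.4,"y":0,"z":0,"wx":0,"wy":0,"wz":0,"hand":85}

```text
clock: 9.25
ee_pos: [0.5137, -0.2991, 0.0782]
orientation: [-0.31, 0.633, 0.31, 0.638]
ft_force: [-0.5, -0.2, 0.5]
grip_width: 0.085
```

```bash
python3 - <<'E'
from h import *
V=vert(51.5)
s,M=st(); p=s["ee_pos"]
rows([((.516,-.2936,.05),V),((.516,-.2936,.02),V)],85,step=20)
E
```

```text
t9.25 tcp [ 0.5137 -0.2991  0.0782] x [ 0.006  0.004 -1.   ] z [0.615 0.788 0.007] F [-0.5 -0.2  0.5] w85.0 q [-0.67  0.41 -0.15  1.    0.01 -0.01]
0.353, 0.021, 0.069, 0.051, 0.037, 0.011
0.353, 0.021, 0.07, 0.051, 0.037, 0.011
0.375, 0, 0, 0, 0, 0
0.375, 0, 0, 0, 0, 0
4 rows
```

Emit:
carry_out:
  rows:
    - {"x":0.1,"y":0.02,"z":0.07,"wx":0.05,"wy":0.04,"wz":0.01,"hand":85}
    - {"x":0.4,"y":0.02,"z":0.07,"wx":0.05,"wy":0.04,"wz":0.01,"hand":85}
    - {"x":0.4,"y":0,"z":0,"wx":0,"wy":0,"wz":0,"hand":85}
    - {"x":0.4,"y":0,"z":0,"wx":0,"wy":0,"wz":0,"hand":85}
    - {"x":0.15,"y":0,"z":0,"wx":0,"wy":0,"wz":0,"hand":85}

```text
clock: 9.67
ee_pos: [0.5134, -0.2938, 0.0155]
orientation: [-0.306, 0.639, 0.306, 0.636]
ft_force: [0.2, 1.1, 0.5]
grip_width: 0.0854
```

Emit:
carry_out:
  rows:
    - {"x":0,"y":0,"z":0,"wx":0,"wy":0,"wz":0,"hand":50}
    - {"x":0,"y":0,"z":0,"wx":0,"wy":0,"wz":0,"hand":50}
    - {"x":0,"y":0,"z":0,"wx":0,"wy":0,"wz":0,"hand":50}
    - {"x":0,"y":0,"z":0,"wx":0,"wy":0,"wz":0,"hand":50}
    - {"x":0,"y":0,"z":0,"wx":0,"wy":0,"wz":0,"hand":50}

```text
clock: 10.08
ee_pos: [0.5132, -0.2936, 0.0169]
orientation: [-0.306, 0.639, 0.306, 0.636]
ft_force: [0.9, 0.2, -1.0]
grip_width: 0.0571
```

```bash
python3 - <<'E'
from h import *
s,M=st(); p=s["ee_pos"]
B=vert(109.7); c=np.array([.557,.135,.16])
rows([(p+[0,0,.14],M),(c,B)],50)
E
```

```text
t10.08 tcp [ 0.5132 -0.2936  0.0169] x [-0.004 -0.001 -1.   ] z [ 0.626  0.78  -0.004] F [ 0.9  0.2 -1. ] w57.1 q [-0.66  0.47 -0.24  0.87 -0.    0.02]
-0.875, 0.002, -0.003, 0, 0, 0
-0.875, 0.002, -0.003, 0, 0, 0
-0.875, 0.002, -0.003, 0, 0, 0
-0.875, 0.002, -0.003, 0, 0, 0
-0.008, 0.488, 0.754, -0.974, -0.002, -0.004
-0.008, 0.422, 0.792, -0.974, -0.002, -0.004
-0.008, 0.353, 0.825, -0.974, -0.002, -0.004
-0.008, 0.282, 0.852, -0.974, -0.002, -0.004
-0.008, 0.208, 0.873, -0.974, -0.002, -0.004
-0.008, 0.134, 0.888, -0.974, -0.002, -0.004
-0.008, 0.058, 0.896, -0.974, -0.002, -0.004
-0.007, -0.019, 0.897, -0.974, -0.002, -0.004
-0.007, -0.095, 0.893, -0.974, -0.002, -0.004
-0.007, -0.17, 0.881, -0.974, -0.002, -0.004
-0.007, -0.244, 0.864, -0.974, -0.002, -0.004
-0.007, -0.317, 0.84, -0.974, -0.002, -0.004
16 rows
```

Emit:
carry_out:
  rows:
    - {"x":-0.87,"y":0,"z":0,"wx":0,"wy":0,"wz":0,"hand":50}
    - {"x":-0.87,"y":0,"z":0,"wx":0,"wy":0,"wz":0,"hand":50}
    - {"x":-0.87,"y":0,"z":0,"wx":0,"wy":0,"wz":0,"hand":50}
    - {"x":-0.87,"y":0,"z":0,"wx":0,"wy":0,"wz":0,"hand":50}
    - {"x":0,"y":0.49,"z":0.75,"wx":-0.97,"wy":0,"wz":0,"hand":50}

```text
clock: 10.5
ee_pos: [0.5163, -0.2609, 0.1617]
orientation: [-0.33, 0.627, 0.332, 0.623]
ft_force: [0.9, 0.5, -1.3]
grip_width: 0.0572
```

Emit:
carry_out:
  rows:
    - {"x":0,"y":0.42,"z":0.79,"wx":-0.97,"wy":0,"wz":0,"hand":50}
    - {"x":0,"y":0.35,"z":0.82,"wx":-0.97,"wy":0,"wz":0,"hand":50}
    - {"x":0,"y":0.28,"z":0.85,"wx":-0.97,"wy":0,"wz":0,"hand":50}
    - {"x":0,"y":0.21,"z":0.87,"wx":-0.97,"wy":0,"wz":0,"hand":50}
    - {"x":0,"y":0.13,"z":0.89,"wx":-0.97,"wy":0,"wz":0,"hand":50}

```text
clock: 10.92
ee_pos: [0.536, -0.0793, 0.1675]
orientation: [-0.461, 0.539, 0.456, 0.538]
ft_force: [1.3, 0.1, -1.3]
grip_width: 0.0572
```

Emit:
carry_out:
  rows:
    - {"x":0,"y":0.06,"z":0.9,"wx":-0.97,"wy":0,"wz":0,"hand":50}
    - {"x":0,"y":-0.02,"z":0.9,"wx":-0.97,"wy":0,"wz":0,"hand":50}
    - {"x":0,"y":-0.1,"z":0.89,"wx":-0.97,"wy":0,"wz":0,"hand":50}
    - {"x":0,"y":-0.17,"z":0.88,"wx":-0.97,"wy":0,"wz":0,"hand":50}
    - {"x":0,"y":-0.24,"z":0.86,"wx":-0.97,"wy":0,"wz":0,"hand":50}

```text
clock: 11.33
ee_pos: [0.5512, 0.1084, 0.17]
orientation: [0.57, -0.424, -0.562, -0.424]
ft_force: [0.6, 0.1, -1.8]
grip_width: 0.0573
```

```bash
python3 - <<'E'
from h import *
s,M=st(); p=s["ee_pos"]
B=vert(109.7); c=np.array([.5546,.1341,.13])
rows([(c,B)],50,step=15)
E
```

```text
t11.33 tcp [0.5512 0.1084 0.17  ] x [ 0.009 -0.006 -1.   ] z [-0.28   0.96  -0.008] F [ 0.6  0.1 -1.8] w57.3 q [ 0.05  0.3  -0.08  1.18 -0.01 -0.24]
0.249, -0.064, 0.15, -0.171, -0.024, 0.019
0.249, -0.066, 0.149, -0.171, -0.024, 0.019
0.249, -0.069, 0.147, -0.171, -0.024, 0.019
0.25, -0.072, 0.146, -0.171, -0.024, 0.019
4 rows
```

Emit:
carry_out:
  rows:
    - {"x":0.25,"y":-0.06,"z":0.15,"wx":-0.17,"wy":-0.02,"wz":0.02,"hand":50}
    - {"x":0.25,"y":-0.07,"z":0.15,"wx":-0.17,"wy":-0.02,"wz":0.02,"hand":50}
    - {"x":0.25,"y":-0.07,"z":0.15,"wx":-0.17,"wy":-0.02,"wz":0.02,"hand":50}
    - {"x":0.25,"y":-0.07,"z":0.15,"wx":-0.17,"wy":-0.02,"wz":0.02,"hand":50}
    - {"x":0.5,"y":0,"z":0,"wx":0,"wy":0,"wz":0,"hand":50}

```text
clock: 11.75
ee_pos: [0.5562, 0.1427, 0.1116]
orientation: [0.583, -0.401, -0.579, -0.405]
ft_force: [-0.4, 0.7, -2.3]
grip_width: 0.0574
```

```bash
python3 - <<'E'
from h import *
s,M=st(); p=s["ee_pos"]
B=vert(109.7); c=np.array([.5546,.1341,p[2]])
rows([(c,B)],50,step=15)
s=bot.get_image("scene");t=bot.get_image("top")
cv2.imwrite("pics/s3.png",s);cv2.imwrite("pics/t3.png",t)
C=np.hstack([cv2.resize(s[140:250,330:440],(500,500),interpolation=3),cv2.resize(np.clip(t[170:250,250:300]*1.9,0,255).astype(np.uint8),(300,500),interpolation=3)])
cv2.imwrite("pics/box1.png",C)
E
```

```text
t11.75 tcp [0.5562 0.1427 0.1116] x [ 0.008  0.001 -1.   ] z [-0.351  0.936 -0.002] F [-0.4  0.7 -2.3] w57.4 q [ 0.1   0.35 -0.15  1.05  0.   -0.25]
-0.001, 0.112, -0.187, 0.172, -0.024, 0.095
1 rows
```

View pics/box1.png

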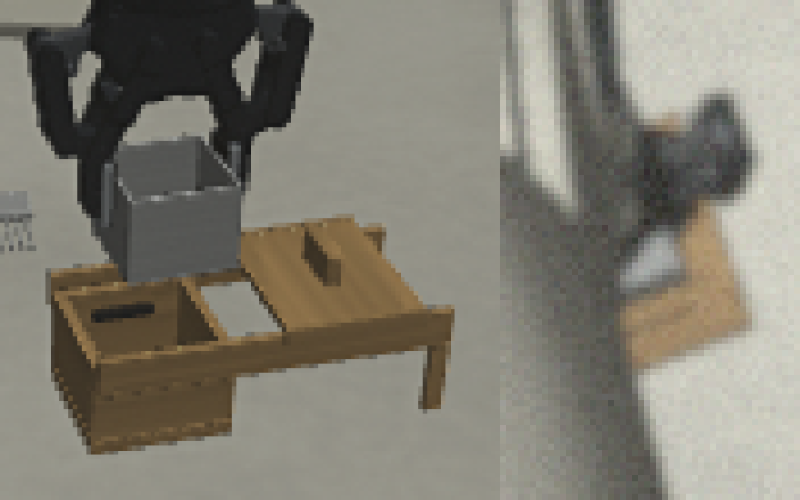

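The tub is held upright over the box, offset a little towards +y. I'll use the known tool pose to calibrate the scene camera locally and then correct the box position.

```bash
python3 - <<'E'
from h import *
k=500/110
def P(X,Y,z): return ray("scene",330+(X+.5)/k-.5,140+(Y+.5)/k-.5,z)
s,M=st(); p=s["ee_pos"]; tc=p-M[:,1]*.0026; zb=p[2]-.0165
print("tub FK",tc.round(4))
r=[P(x,y,zb+.048) for x,y in((118,204),(241,185),(200,137),(115,146))]; r=np.array(r); print(r.round(4), r.mean(0).round(4)); d=np.diff(r,axis=0);print(np.hypot(d[:,0],d[:,1]),np.degrees(np.arctan2(d[:,1],d[:,0])))
b=np.array([P(130,282,zb),P(241,266,zb)]);d=b[1]-b[0]; print("bottom near edge",b.round(4),np.hypot(d[0],d[1]),np.degrees(np.arctan2(d[1],d[0])))
bx=M[:,1]*-1; print("exp near edge mid",(tc+bx*.029).round(4),"meas",b.mean(0).round(4), r[:2].mean(0).round(4))
ce=np.array([P(48,271,.0615),P(95,364,.0615)]); print(ce.round(4),ce.mean(0).round(4),np.linalg.norm(ce[1]-ce[0]))
# near cheek outer top edge right end
e=np.array([P(95,364,.0615),P(453,309,.0615)]);d=e[1]-e[0];print("cheek",e.round(4),np.hypot(d[0],d[1]),np.degrees(np.arctan2(d[1],d[0])))
w=np.array([P(67,291,.053),P(185,277,.053),P(220,342,.053),P(99,360,.053)]);print("well",w.round(4),w.mean(0).round(4))
E
```

```text
t11.85 tcp [0.5535 0.1414 0.1079] x [ 0. -0. -1.] z [-0.35   0.937 -0.001] F [-1.1 -0.8 -2.4] w57.2 q [ 0.1   0.36 -0.16  1.05 -0.   -0.25]
tub FK [0.5559 0.1424 0.1079]
[[0.5923 0.1212 0.1394]
 [0.5695 0.1801 0.1394]
 [0.5216 0.1607 0.1394]
 [0.5343 0.1181 0.1394]] [0.5544 0.145  0.1394]
[0.06321172 0.05167194 0.04448505] [ 111.13288705 -157.9663904   -73.47249524]
bottom near edge [[0.5859 0.1284 0.0914]
 [0.5668 0.1832 0.0914]] 0.05808224086147558 109.27407354489368
exp near edge mid [0.5831 0.1525 0.1079] meas [0.5764 0.1558 0.0914] [0.5809 0.1507 0.1394]
[[0.5314 0.085  0.0615]
 [0.6152 0.1129 0.0615]] [0.5733 0.099  0.0615] 0.08827258643674996
cheek [[0.6152 0.1129 0.0615]
 [0.5519 0.2922 0.0615]] 0.19012873600775737 109.45659908726141
well [[0.5369 0.0955 0.053 ]
 [0.5183 0.1573 0.053 ]
 [0.5785 0.1747 0.053 ]
 [0.5993 0.1145 0.053 ]] [0.5583 0.1355 0.053 ]
```

Emit:
carry_out:
  rows:
    - {"x":0,"y":-0.01,"z":-0.21,"wx":0.2,"wy":0,"wz":0,"hand":50}
    - {"x":0.4,"y":0,"z":0,"wx":0,"wy":0,"wz":0,"hand":50}
    - {"x":0.3,"y":0,"z":0,"wx":0,"wy":0,"wz":0,"hand":50}
    - {"x":0,"y":0,"z":0,"wx":0,"wy":0,"wz":0,"hand":50}
    - {"x":0,"y":0,"z":0,"wx":0,"wy":0,"wz":0,"hand":50}

```text
clock: 12.27
ee_pos: [0.5593, 0.1281, 0.0816]
orientation: [0.576, -0.411, -0.574, -0.411]
ft_force: [-0.1, -0.5, -2.1]
grip_width: 0.0573
```

```bash
python3 - <<'E'
from h import *
s,M=st(); p=s["ee_pos"]
rows([([.557,.1336,p[2]],vert(109.5))],50,step=15)
E
```

```text
t12.27 tcp [0.5593 0.1281 0.0816] x [ 0.002 -0.001 -1.   ] z [-0.323  0.946 -0.002] F [-0.1 -0.5 -2.1] w57.3 q [ 0.08  0.38 -0.2   0.99 -0.   -0.25]
-0, 0.011, 0.148, -0.13, -0.021, 0.015
1 rows
```

Emit:
carry_out:
  rows:
    - {"x":0,"y":0.01,"z":0.15,"wx":-0.13,"wy":0,"wz":0,"hand":50}
    - {"x":0,"y":0,"z":0,"wx":0,"wy":0,"wz":0,"hand":50}
    - {"x":0,"y":0,"z":0,"wx":0,"wy":0,"wz":0,"hand":50}
    - {"x":0,"y":0,"z":0,"wx":0,"wy":0,"wz":0,"hand":50}
    - {"x":0,"y":0,"z":0,"wx":0,"wy":0,"wz":0,"hand":50}

```text
clock: 12.68
ee_pos: [0.5588, 0.1329, 0.0855]
orientation: [0.579, -0.407, -0.575, -0.41]
ft_force: [0.2, -0.1, -0.7]
grip_width: 0.0569
```

```bash
python3 - <<'E'
from h import *
s,M=st(); p=s["ee_pos"]
rows([([.557,.1336,p[2]],vert(109.5))],50,step=15)
E
```

```text
t12.68 tcp [0.5588 0.1329 0.0855] x [ 0.007 -0.001 -1.   ] z [-0.332  0.943 -0.003] F [ 0.2 -0.1 -0.7] w56.9 q [ 0.09  0.37 -0.19  1.   -0.   -0.25]
-0, 0.036, 0.031, -0.018, -0.036, 0.068
1 rows
```

Emit:
carry_out:
  rows:
    - {"x":0.15,"y":0.04,"z":0.03,"wx":0,"wy":-0.04,"wz":0.07,"hand":50}
    - {"x":0.1,"y":0,"z":0,"wx":0,"wy":0,"wz":0,"hand":50}
    - {"x":0,"y":0,"z":0,"wx":0,"wy":0,"wz":0,"hand":50}
    - {"x":0,"y":0,"z":0,"wx":0,"wy":0,"wz":0,"hand":50}
    - {"x":0,"y":0,"z":0,"wx":0,"wy":0,"wz":0,"hand":50}

```text
clock: 13.1
ee_pos: [0.5566, 0.1339, 0.0746]
orientation: [-0.577, 0.408, 0.578, 0.408]
ft_force: [0.0, 0.9, -2.5]
grip_width: 0.0572
```

```bash
python3 - <<'E'
from h import *
s,M=st(); p=s["ee_pos"]
rows([([.557,.1336,p[2]],vert(109.5))],50,step=15)
E
```

```text
t13.10 tcp [0.5566 0.1339 0.0746] x [-0.001  0.    -1.   ] z [-0.333  0.943  0.001] F [ 0.   0.9 -2.5] w57.2 q [ 0.09  0.39 -0.21  0.98  0.   -0.25]
-0, -0.007, -0.01, -0.012, 0.007, -0.007
1 rows
```

Well aligned. Descending gently: 5 mm, then 4 mm, watching the force.

Emit:
carry_out:
  rows:
    - {"x":0.06,"y":0,"z":0,"wx":0,"wy":0,"wz":0,"hand":50}
    - {"x":0.06,"y":0,"z":0,"wx":0,"wy":0,"wz":0,"hand":50}
    - {"x":0,"y":0,"z":0,"wx":0,"wy":0,"wz":0,"hand":50}
    - {"x":0,"y":0,"z":0,"wx":0,"wy":0,"wz":0,"hand":50}
    - {"x":0,"y":0,"z":0,"wx":0,"wy":0,"wz":0,"hand":50}

```text
clock: 13.52
ee_pos: [0.5566, 0.1338, 0.0691]
orientation: [-0.577, 0.409, 0.578, 0.408]
ft_force: [0.1, -0.3, -1.9]
grip_width: 0.0572
```

Emit:
carry_out:
  rows:
    - {"x":0.05,"y":0,"z":0,"wx":0,"wy":0,"wz":0,"hand":50}
    - {"x":0.05,"y":0,"z":0,"wx":0,"wy":0,"wz":0,"hand":50}
    - {"x":0,"y":0,"z":0,"wx":0,"wy":0,"wz":0,"hand":50}
    - {"x":0,"y":0,"z":0,"wx":0,"wy":0,"wz":0,"hand":50}
    - {"x":0,"y":0,"z":0,"wx":0,"wy":0,"wz":0,"hand":50}

```text
clock: 13.93
ee_pos: [0.5568, 0.1339, 0.0671]
orientation: [0.578, -0.408, -0.577, -0.409]
ft_force: [0.5, 0.2, -1.8]
grip_width: 0.0572
```

```bash
python3 - <<'E'
from h import *
s,M=st(); p=s["ee_pos"]; print(s["moment"].round(2))
rows([([.557,.1336,p[2]],vert(109.5))],50,step=15)
E
```

```text
t13.93 tcp [0.5568 0.1339 0.0671] x [ 0.002  0.    -1.   ] z [-0.333  0.943 -0.   ] F [ 0.5  0.2 -1.8] w57.2 q [ 0.09  0.39 -0.22  0.96  0.   -0.25]
[-0.03  0.   -0.04]
0, -0.001, -0.008, -0.01, -0.002, 0.018
1 rows
```

Emit:
carry_out:
  rows:
    - {"x":0.07,"y":0,"z":0,"wx":0,"wy":0,"wz":0,"hand":50}
    - {"x":0.07,"y":0,"z":0,"wx":0,"wy":0,"wz":0,"hand":50}
    - {"x":0,"y":0,"z":0,"wx":0,"wy":0,"wz":0,"hand":50}
    - {"x":0,"y":0,"z":0,"wx":0,"wy":0,"wz":0,"hand":50}
    - {"x":0,"y":0,"z":0,"wx":0,"wy":0,"wz":0,"hand":50}

```text
clock: 14.35
ee_pos: [0.5564, 0.1336, 0.0667]
orientation: [0.579, -0.407, -0.576, -0.41]
ft_force: [-0.5, -0.2, -1.5]
grip_width: 0.057
```

Emit:
carry_out:
  rows:
    - {"x":0.07,"y":0,"z":0,"wx":0,"wy":0,"wz":0,"hand":50}
    - {"x":0.06,"y":0,"z":0,"wx":0,"wy":0,"wz":0,"hand":50}
    - {"x":0,"y":0,"z":0,"wx":0,"wy":0,"wz":0,"hand":50}
    - {"x":0,"y":0,"z":0,"wx":0,"wy":0,"wz":0,"hand":50}
    - {"x":0,"y":0,"z":0,"wx":0,"wy":0,"wz":0,"hand":50}

```text
clock: 14.77
ee_pos: [0.5559, 0.1335, 0.0651]
orientation: [0.58, -0.407, -0.575, -0.41]
ft_force: [-1.4, -0.5, 2.7]
grip_width: 0.057
```

```bash
python3 - <<'E'
from h import *
s,M=st(); p=s["ee_pos"]; print(s["moment"].round(2))
E
```

```text
t14.77 tcp [0.5559 0.1335 0.0651] x [ 0.008 -0.    -1.   ] z [-0.333  0.943 -0.003] F [-1.4 -0.5  2.7] w57.0 q [ 0.09  0.39 -0.23  0.94 -0.   -0.25]
[0.02 0.26 0.  ]
```

Emit:
carry_out:
  rows:
    - {"x":0,"y":0.04,"z":0,"wx":0,"wy":0,"wz":0.08,"hand":50}
    - {"x":0.05,"y":0,"z":0,"wx":0,"wy":0,"wz":0,"hand":50}
    - {"x":0.05,"y":0,"z":0,"wx":0,"wy":0,"wz":0,"hand":50}
    - {"x":0,"y":0,"z":0,"wx":0,"wy":0,"wz":0,"hand":50}
    - {"x":0,"y":0,"z":0,"wx":0,"wy":0,"wz":0,"hand":50}

```text
clock: 15.18
ee_pos: [0.5543, 0.1329, 0.0584]
orientation: [0.577, -0.41, -0.577, -0.407]
ft_force: [0.1, 0.4, -1.0]
grip_width: 0.0575
```

```bash
python3 - <<'E'
from h import *
s,M=st(); p=s["ee_pos"]; print(s["moment"].round(2))
E
```

```text
t15.18 tcp [0.5543 0.1329 0.0584] x [-0.002 -0.003 -1.   ] z [-0.333  0.943 -0.002] F [ 0.1  0.4 -1. ] w57.5 q [ 0.09  0.4  -0.24  0.94 -0.   -0.25]
[ 0.04 -0.01 -0.04]
```

It slipped in; the bottom is now about 42 mm up, right on the bars. A little further down, then I'll release and push from above.

Emit:
carry_out:
  rows:
    - {"x":0.05,"y":0,"z":0,"wx":0,"wy":0,"wz":0,"hand":50}
    - {"x":0.05,"y":0,"z":0,"wx":0,"wy":0,"wz":0,"hand":50}
    - {"x":0,"y":0,"z":0,"wx":0,"wy":0,"wz":0,"hand":50}
    - {"x":0,"y":0,"z":0,"wx":0,"wy":0,"wz":0,"hand":50}
    - {"x":0,"y":0,"z":0,"wx":0,"wy":0,"wz":0,"hand":50}

```text
clock: 15.6
ee_pos: [0.5542, 0.1328, 0.054]
orientation: [0.577, -0.41, -0.577, -0.407]
ft_force: [-0.7, -0.9, 1.6]
grip_width: 0.0571
```

```bash
python3 - <<'E'
from h import *
s,M=st(); p=s["ee_pos"]; print(s["moment"].round(2))
E
```

```text
t15.60 tcp [0.5542 0.1328 0.054 ] x [-0.002 -0.003 -1.   ] z [-0.333  0.943 -0.002] F [-0.7 -0.9  1.6] w57.1 q [ 0.09  0.4  -0.24  0.93 -0.   -0.25]
[-0.06  0.19  0.04]
```

Emit:
carry_out:
  rows:
    - {"x":0,"y":0,"z":0,"wx":0,"wy":0,"wz":0,"hand":68}
    - {"x":0,"y":0,"z":0,"wx":0,"wy":0,"wz":0,"hand":68}
    - {"x":0,"y":0,"z":0,"wx":0,"wy":0,"wz":0,"hand":68}
    - {"x":-0.5,"y":0,"z":0,"wx":0,"wy":0,"wz":0,"hand":68}
    - {"x":-0.9,"y":0,"z":0,"wx":0,"wy":0,"wz":0,"hand":68}

```text
clock: 16.02
ee_pos: [0.5512, 0.1326, 0.1048]
orientation: [-0.574, 0.412, 0.58, 0.405]
ft_force: [1.5, 0.5, -0.4]
grip_width: 0.0679
```

Emit:
carry_out:
  rows:
    - {"x":-0.1,"y":-0.06,"z":0,"wx":0,"wy":0,"wz":0,"hand":0}
    - {"x":0,"y":0,"z":0,"wx":0,"wy":0,"wz":0,"hand":0}
    - {"x":0,"y":0,"z":0,"wx":0,"wy":0,"wz":0,"hand":0}
    - {"x":0,"y":0,"z":0,"wx":0,"wy":0,"wz":0,"hand":0}
    - {"x":0,"y":0,"z":0,"wx":0,"wy":0,"wz":0,"hand":0}

```text
clock: 16.43
ee_pos: [0.5563, 0.1337, 0.1144]
orientation: [-0.577, 0.41, 0.578, 0.407]
ft_force: [-0.3, -0.3, -1.0]
grip_width: 0.007
```

```bash
python3 - <<'E'
from h import *
s,M=st(); p=s["ee_pos"]
rows([([.5595,.1345,p[2]],vert(109.5)),([.5595,.1345,.065],vert(109.5))],0,step=12)
s=bot.get_image("scene")
cv2.imwrite("pics/s4.png",s);cv2.imwrite("pics/box2.png",cv2.resize(s[150:250,330:440],(660,600),interpolation=3))
E
```

```text
t16.43 tcp [0.5563 0.1337 0.1144] x [-0.003 -0.003 -1.   ] z [-0.333  0.943 -0.002] F [-0.3 -0.3 -1. ] w7.0 q [ 0.09  0.36 -0.14  1.08 -0.   -0.25]
-0, -0.081, -0.009, -0.011, -0.021, -0.047
0.247, 0, 0, 0, 0, 0
0.247, 0, 0, 0, 0, 0
0.247, 0, 0, 0, 0, 0
0.247, 0, 0, 0, 0, 0
0.247, 0, 0, 0, 0, 0
6 rows
```

View pics/box2.png

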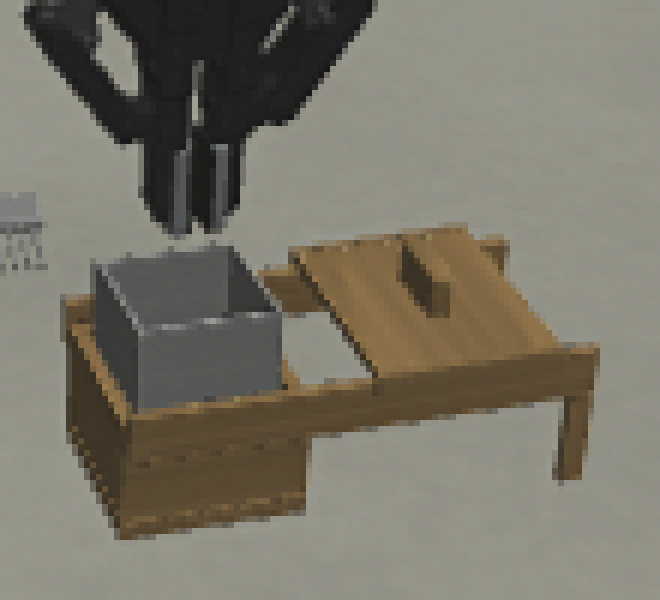

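The tub stands upright in the well on the grips, its rim about 30 mm too high. I'll open the fingers to about 41 mm so the tips press on both rim walls, then push.

Emit:
carry_out:
  rows:
    - {"x":0,"y":-0.06,"z":0,"wx":0,"wy":-0.02,"wz":-0.05,"hand":41}
    - {"x":0,"y":0,"z":0,"wx":0,"wy":0,"wz":0,"hand":41}
    - {"x":0,"y":0,"z":0,"wx":0,"wy":0,"wz":0,"hand":41}
    - {"x":0.25,"y":0,"z":0,"wx":0,"wy":0,"wz":0,"hand":41}
    - {"x":0.25,"y":0,"z":0,"wx":0,"wy":0,"wz":0,"hand":41}

```text
clock: 16.9
ee_pos: [0.5587, 0.1346, 0.0925]
orientation: [-0.577, 0.408, 0.577, 0.408]
ft_force: [-0.7, -0.3, -0.6]
grip_width: 0.0409
```

```bash
python3 - <<'E'
from h import *
s,M=st(); p=s["ee_pos"]
rows([([.5585,.1340,p[2]],vert(109.5)),([.5585,.1340,.08],vert(109.5))],0,step=3)
E
```

```text
t16.90 tcp [0.5587 0.1346 0.0925] x [-0.  0. -1.] z [-0.333  0.943  0.   ] F [-0.7 -0.3 -0.6] w40.9 q [ 0.09  0.37 -0.18  1.02  0.   -0.25]
-0, 0.009, -0.013, -0.011, 0.003, 0.001
0.063, 0, 0, 0, 0, 0
0.063, 0, 0, 0, 0, 0
0.063, 0, 0, 0, 0, 0
0.063, 0, 0, 0, 0, 0
0.063, 0, 0, 0, 0, 0
6 rows
```

Emit:
carry_out:
  rows:
    - {"x":0.1,"y":0,"z":0,"wx":0,"wy":0,"wz":0,"hand":41}
    - {"x":0.1,"y":0,"z":0,"wx":0,"wy":0,"wz":0,"hand":41}
    - {"x":0.1,"y":0,"z":0,"wx":0,"wy":0,"wz":0,"hand":41}
    - {"x":0,"y":0,"z":0,"wx":0,"wy":0,"wz":0,"hand":41}
    - {"x":0,"y":0,"z":0,"wx":0,"wy":0,"wz":0,"hand":41}

```text
clock: 17.32
ee_pos: [0.5557, 0.1352, 0.0763]
orientation: [-0.575, 0.409, 0.58, 0.407]
ft_force: [1.9, 1.1, 2.7]
grip_width: 0.0409
```

Emit:
carry_out:
  rows:
    - {"x":0.1,"y":0,"z":0,"wx":0,"wy":0,"wz":0,"hand":41}
    - {"x":0.1,"y":0,"z":0,"wx":0,"wy":0,"wz":0,"hand":41}
    - {"x":0.1,"y":0,"z":0,"wx":0,"wy":0,"wz":0,"hand":41}
    - {"x":0.05,"y":0,"z":0,"wx":0,"wy":0,"wz":0,"hand":41}
    - {"x":0,"y":0,"z":0,"wx":0,"wy":0,"wz":0,"hand":41}

```text
clock: 17.73
ee_pos: [0.5578, 0.1371, 0.0637]
orientation: [-0.576, 0.406, 0.579, 0.409]
ft_force: [-0.4, -0.8, 1.2]
grip_width: 0.0414
```

```bash
python3 - <<'E'
from h import *
s,M=st(); print(s["moment"].round(2))
E
```

```text
t17.73 tcp [0.5578 0.1371 0.0637] x [-0.001  0.006 -1.   ] z [-0.335  0.942  0.006] F [-0.4 -0.8  1.2] w41.4 q [ 0.09  0.4  -0.22  0.95  0.01 -0.25]
[0.03 0.06 0.01]
```

Emit:
carry_out:
  rows:
    - {"x":-0.05,"y":0,"z":0,"wx":0,"wy":0,"wz":0,"hand":41}
    - {"x":0,"y":-0.01,"z":-0.08,"wx":0,"wy":0.07,"wz":0,"hand":41}
    - {"x":0.08,"y":0,"z":0,"wx":0,"wy":0,"wz":0,"hand":41}
    - {"x":0.08,"y":0,"z":0,"wx":0,"wy":0,"wz":0,"hand":41}
    - {"x":0,"y":0,"z":0,"wx":0,"wy":0,"wz":0,"hand":41}

```text
clock: 18.15
ee_pos: [0.5586, 0.1351, 0.0598]
orientation: [-0.578, 0.407, 0.578, 0.408]
ft_force: [-0.9, 2.5, -1.8]
grip_width: 0.0413
```

Emit:
carry_out:
  rows:
    - {"x":0.08,"y":0,"z":0,"wx":0,"wy":0,"wz":0,"hand":41}
    - {"x":0.05,"y":0,"z":0,"wx":0,"wy":0,"wz":0,"hand":41}
    - {"x":0.05,"y":0,"z":0,"wx":0,"wy":0,"wz":0,"hand":41}
    - {"x":0,"y":0,"z":0,"wx":0,"wy":0,"wz":0,"hand":41}
    - {"x":0,"y":0,"z":0,"wx":0,"wy":0,"wz":0,"hand":41}

```text
clock: 18.57
ee_pos: [0.5588, 0.135, 0.0544]
orientation: [0.578, -0.406, -0.578, -0.409]
ft_force: [-0.8, 2.5, -0.8]
grip_width: 0.0413
```

```bash
python3 - <<'E'
from h import *
s,M=st(); print(s["moment"].round(2))
E
```

```text
t18.57 tcp [0.5588 0.135  0.0544] x [ 0.002  0.002 -1.   ] z [-0.336  0.942  0.001] F [-0.8  2.5 -0.8] w41.3 q [ 0.09  0.4  -0.23  0.93  0.   -0.25]
[0.46 0.22 0.03]
```

Emit:
carry_out:
  rows:
    - {"x":-0.2,"y":0,"z":0,"wx":0,"wy":0,"wz":0,"hand":41}
    - {"x":-0.6,"y":0,"z":0,"wx":0,"wy":0,"wz":0,"hand":41}
    - {"x":-0.6,"y":0,"z":0,"wx":0,"wy":0,"wz":0,"hand":41}
    - {"x":0,"y":0,"z":0,"wx":0,"wy":0,"wz":0,"hand":41}
    - {"x":0,"y":0,"z":0,"wx":0,"wy":0,"wz":0,"hand":41}

```text
clock: 18.98
ee_pos: [0.5587, 0.1332, 0.1123]
orientation: [0.578, -0.408, -0.577, -0.407]
ft_force: [0.1, 0.1, 0.8]
grip_width: 0.0412
```

```bash
python3 - <<'E'
from h import *
st()
s=bot.get_image("scene");a=cv2.imread("pics/s4.png")
cv2.imwrite("pics/s5.png",s);cv2.imwrite("pics/box3.png",cv2.resize(s[150:250,330:440],(660,600),interpolation=3))
E
```

```text
t18.98 tcp [0.5587 0.1332 0.1123] x [ 0.    -0.002 -1.   ] z [-0.335  0.942 -0.002] F [0.1 0.1 0.8] w41.2 q [ 0.09  0.36 -0.14  1.07 -0.   -0.25]
```

View pics/box3.png

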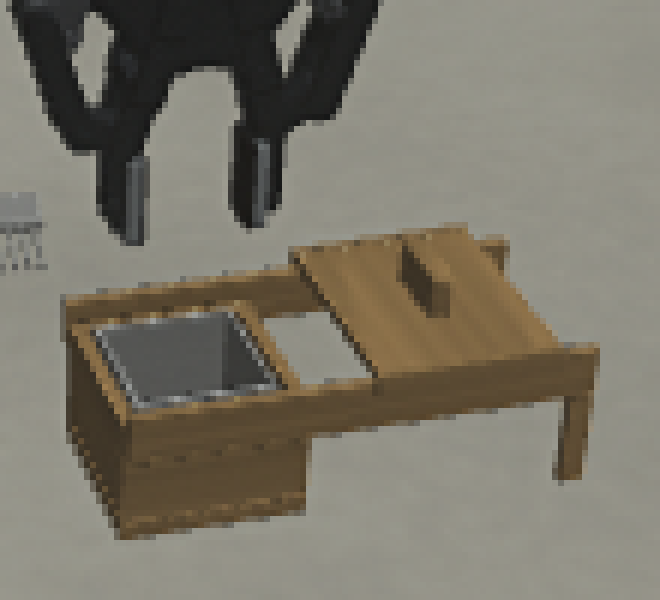

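The rim is now just above the box rim, with corners at crop (138,408), (283,385), (238,310) and (95,330). I'll compare these with where a tub sitting home should project.

```bash
python3 - <<'E'
from h import *
a=np.radians(19.5); X=np.array([np.cos(a),np.sin(a),0]);Y=np.array([-X[1],X[0],0])
for z in (.056,.060,.064):
    print(z,[((proj("scene",np.array([.5600,.1345,z])+X*i*.029+Y*j*.029)-[330,150]+.5)*6).round(0).tolist() for i,j in((1,-1),(1,1),(-1,1),(-1,-1))])
print("cheek ends",[((proj("scene",np.array([.5600,.1345,.0615])+X*i*.045+Y*j)-[330,150]+.5)*6).round(0).tolist() for i,j in((1,-.038),(1,.152),(-1,-.038))])
s,M=st(); p=s["ee_pos"]
rows([([.5600,.1345,p[2]],vert(109.5))],0,step=12)
E
```

```text
0.056 [[138.0, 406.0], [283.0, 384.0], [232.0, 306.0], [94.0, 326.0]]
0.06 [[138.0, 397.0], [284.0, 375.0], [233.0, 297.0], [94.0, 318.0]]
0.064 [[139.0, 389.0], [284.0, 367.0], [233.0, 289.0], [94.0, 309.0]]
cheek ends [[128.0, 421.0], [600.0, 348.0], [61.0, 297.0]]
t19.03 tcp [0.5589 0.1332 0.1125] x [ 0.001 -0.002 -1.   ] z [-0.335  0.942 -0.002] F [ 0.6 -0.3  0.9] w41.2 q [ 0.09  0.36 -0.14  1.07 -0.   -0.25]
-0, -0.037, 0.022, 0.011, -0.022, 0.004
1 rows
```

The projections match a rim height of 56 mm to about 1 px and the centring is right, so tub_large is home. Now the small tub.

```bash
python3 - <<'E'
from h import *
k=400/130; S=lambda X,Y,z: ray("scene",150+(X+.5)/k-.5,175+(Y-325+.5)/k-.5,z)
k2=400/140; T=lambda X,Y,z: ray("top",350+(X-400+.5)/k2-.5,180+(Y+.5)/k2-.5,z)
for nm,L in (("s rim",[S(289,437,.048),S(354,438,.048),S(359,404,.048),S(299,405,.048)]),("s base",[S(291,486,0),S(351,487,0)]),("t rim",[T(435,66,.048),T(492,62,.048),T(496,118,.048),T(440,122,.048)])):
    L=np.array(L); d=np.diff(L,axis=0); print(nm,L.round(4).tolist(),L.mean(0).round(4),np.hypot(d[:,0],d[:,1]).round(4),np.degrees(np.arctan2(d[:,1],d[:,0])).round(1))
# mask-based check, top picture: small tub darker than slab
t=cv2.imread("pics/t3.png").astype(float).sum(2)/3; t=cv2.GaussianBlur(t,(0,0),1)
c=t[195:230,355:392]; bg=np.median(c); m=(c<bg-6).astype(np.uint8)
n,l,s,ce=cv2.connectedComponentsWithStats(m); i=1+np.argmax(s[1:,4]); ys,xs=np.where(l==i)
r=cv2.minAreaRect(np.c_[xs+355,ys+195].astype(np.float32)); print(bg,s[i],r,ray("top",*r[0],.04).round(4))
E
```

```text
s rim [[0.5802, -0.1413, 0.048], [0.5776, -0.0907, 0.048], [0.529, -0.0968, 0.048], [0.5342, -0.1446, 0.048]] [ 0.5553 -0.1184  0.048 ] [0.0506 0.049  0.0481] [  92.9 -172.9  -83.8]
s base [[0.5784, -0.1452, 0.0], [0.5759, -0.0974, 0.0]] [ 0.5772 -0.1213  0.    ] [0.0479] [93.]
t rim [[0.5702, -0.092, 0.048], [0.5727, -0.1423, 0.048], [0.5232, -0.1436, 0.048], [0.5207, -0.0945, 0.048]] [ 0.5467 -0.1181  0.048 ] [0.0504 0.0495 0.0491] [ -87.1 -178.6   92.9]
100.02130182419381 [  6   5  24  24 496] ((372.6844177246094, 211.52870178222656), (22.905542373657227, 22.996078491210938), 84.80557250976562) [ 0.5485 -0.1194  0.04  ]
```

```bash
python3 - <<'E'
from h import *
s,M=st(); p=s["ee_pos"]
rows([(p+[0,0,.03],M),([.553,-.119,.11],vert(184.5)),([.553,-.119,.07],vert(184.5))],0,ang=4.9)
E
```

```text
t19.03 tcp [0.5589 0.1332 0.1125] x [ 0.001 -0.002 -1.   ] z [-0.335  0.942 -0.002] F [ 0.6 -0.3  0.9] w41.2 q [ 0.09  0.36 -0.14  1.07 -0.   -0.25]
-0.75, -0, -0.001, 0, 0, 0
0.051, 0.141, -0.368, -0.937, -0.001, -0.001
0.051, 0.17, -0.355, -0.937, -0.001, -0.001
0.051, 0.199, -0.34, -0.937, -0.001, -0.001
0.051, 0.226, -0.323, -0.937, -0.001, -0.001
0.051, 0.251, -0.303, -0.937, -0.001, -0.001
0.051, 0.275, -0.282, -0.937, -0.001, -0.001
0.051, 0.297, -0.258, -0.937, -0.001, -0.001
0.051, 0.318, -0.233, -0.937, -0.001, -0.001
0.051, 0.336, -0.207, -0.937, -0.001, -0.001
0.051, 0.351, -0.179, -0.937, -0.001, -0.001
0.051, 0.365, -0.149, -0.937, -0.001, -0.001
0.051, 0.376, -0.119, -0.937, -0.001, -0.001
0.051, 0.384, -0.088, -0.937, -0.001, -0.001
0.051, 0.39, -0.056, -0.937, -0.001, -0.001
0.051, 0.393, -0.024, -0.937, -0.001, -0.001
0.051, 0.394, 0.008, -0.937, -0.001, -0.001
0.5, 0, 0, 0, 0, 0
0.5, 0, 0, 0, 0, 0
19 rows
```

Emit:
carry_out:
  rows:
    - {"x":-0.75,"y":0,"z":0,"wx":0,"wy":0,"wz":0,"hand":85}
    - {"x":0.05,"y":0.14,"z":-0.37,"wx":-0.94,"wy":0,"wz":0,"hand":85}
    - {"x":0.05,"y":0.17,"z":-0.36,"wx":-0.94,"wy":0,"wz":0,"hand":85}
    - {"x":0.05,"y":0.2,"z":-0.34,"wx":-0.94,"wy":0,"wz":0,"hand":85}
    - {"x":0.05,"y":0.23,"z":-0.32,"wx":-0.94,"wy":0,"wz":0,"hand":85}

```text
clock: 19.45
ee_pos: [0.5567, 0.0697, 0.1327]
orientation: [-0.638, 0.305, 0.639, 0.302]
ft_force: [0.5, 0.6, -1.0]
grip_width: 0.085
```

Emit:
carry_out:
  rows:
    - {"x":0.05,"y":0.25,"z":-0.3,"wx":-0.94,"wy":0,"wz":0,"hand":85}
    - {"x":0.05,"y":0.27,"z":-0.28,"wx":-0.94,"wy":0,"wz":0,"hand":85}
    - {"x":0.05,"y":0.3,"z":-0.26,"wx":-0.94,"wy":0,"wz":0,"hand":85}
    - {"x":0.05,"y":0.32,"z":-0.23,"wx":-0.94,"wy":0,"wz":0,"hand":85}
    - {"x":0.05,"y":0.34,"z":-0.21,"wx":-0.94,"wy":0,"wz":0,"hand":85}

```text
clock: 19.87
ee_pos: [0.5548, -0.0135, 0.1185]
orientation: [-0.687, 0.162, 0.691, 0.158]
ft_force: [0.3, 0.3, -0.1]
grip_width: 0.0853
```

Emit:
carry_out:
  rows:
    - {"x":0.05,"y":0.35,"z":-0.18,"wx":-0.94,"wy":0,"wz":0,"hand":85}
    - {"x":0.05,"y":0.36,"z":-0.15,"wx":-0.94,"wy":0,"wz":0,"hand":85}
    - {"x":0.05,"y":0.38,"z":-0.12,"wx":-0.94,"wy":0,"wz":0,"hand":85}
    - {"x":0.05,"y":0.38,"z":-0.09,"wx":-0.94,"wy":0,"wz":0,"hand":85}
    - {"x":0.05,"y":0.39,"z":-0.06,"wx":-0.94,"wy":0,"wz":0,"hand":85}

```text
clock: 20.28
ee_pos: [0.5548, -0.0967, 0.1039]
orientation: [-0.702, 0.01, 0.712, 0.007]
ft_force: [0.6, 0.2, -0.3]
grip_width: 0.0852
```

```bash
python3 - <<'E'
from h import *
s,M=st(); p=s["ee_pos"]
rows([([.553,-.119,.09],vert(184.5)),([.553,-.119,.07],vert(184.5))],0,step=20)
E
```

```text
t20.28 tcp [ 0.5548 -0.0967  0.1039] x [-0.014 -0.004 -1.   ] z [-1.     0.025  0.014] F [ 0.6  0.2 -0.3] w85.2 q [-0.32  0.35 -0.17  1.05 -0.01 -1.86]
0.175, 0.278, 0.014, -0.592, 0.081, -0.021
0.174, 0.277, 0.029, -0.592, 0.081, -0.021
0.5, 0, 0, 0, 0, 0
3 rows
```

Emit:
carry_out:
  rows:
    - {"x":0.15,"y":0.28,"z":0.01,"wx":-0.59,"wy":0.08,"wz":0,"hand":85}
    - {"x":0.15,"y":0.28,"z":0.03,"wx":-0.59,"wy":0.08,"wz":0,"hand":85}
    - {"x":0.3,"y":0,"z":0,"wx":0,"wy":0,"wz":0,"hand":85}
    - {"x":0,"y":0,"z":0,"wx":0,"wy":0,"wz":0,"hand":85}
    - {"x":0,"y":0,"z":0,"wx":0,"wy":0,"wz":0,"hand":85}

```text
clock: 20.7
ee_pos: [0.5514, -0.1245, 0.0748]
orientation: [-0.705, -0.029, 0.708, -0.031]
ft_force: [-0.0, -0.2, 0.6]
grip_width: 0.0848
```

```bash
python3 - <<'E'
from h import *
s,M=st(); p=s["ee_pos"]
rows([([.553,-.119,p[2]],vert(184.5)),([.553,-.119,.024],vert(184.5))],0,step=15)
E
```

```text
t20.70 tcp [ 0.5514 -0.1245  0.0748] x [-0.005 -0.004 -1.   ] z [-0.996 -0.084  0.006] F [-0.  -0.2  0.6] w84.8 q [-0.37  0.38 -0.22  0.98 -0.01 -2.02]
-0.001, -0.133, -0.053, 0.069, 0.064, -0.039
0.317, 0, 0, 0, 0, 0
0.317, 0, 0, 0, 0, 0
0.317, 0, 0, 0, 0, 0
0.317, 0, 0, 0, 0, 0
5 rows
```

Descend, squeeze along x to centre the tub, open and rise.

Emit:
carry_out:
  rows:
    - {"x":0.1,"y":-0.13,"z":-0.05,"wx":0.07,"wy":0.06,"wz":-0.04,"hand":85}
    - {"x":0.35,"y":0,"z":0,"wx":0,"wy":0,"wz":0,"hand":85}
    - {"x":0.35,"y":0,"z":0,"wx":0,"wy":0,"wz":0,"hand":85}
    - {"x":0.35,"y":0,"z":0,"wx":0,"wy":0,"wz":0,"hand":85}
    - {"x":0,"y":0,"z":0,"wx":0,"wy":0,"wz":0,"hand":85}

```text
clock: 21.12
ee_pos: [0.5544, -0.1165, 0.0283]
orientation: [0.708, 0.027, -0.705, 0.027]
ft_force: [-0.8, -0.2, 0.0]
grip_width: 0.0845
```

Emit:
carry_out:
  rows:
    - {"x":0,"y":0,"z":0,"wx":0,"wy":0,"wz":0,"hand":40}
    - {"x":0,"y":0,"z":0,"wx":0,"wy":0,"wz":0,"hand":40}
    - {"x":0,"y":0,"z":0,"wx":0,"wy":0,"wz":0,"hand":40}
    - {"x":0,"y":0,"z":0,"wx":0,"wy":0,"wz":0,"hand":40}
    - {"x":0,"y":0,"z":0,"wx":0,"wy":0,"wz":0,"hand":40}

```text
clock: 21.53
ee_pos: [0.5559, -0.1151, 0.0315]
orientation: [0.709, 0.027, -0.704, 0.028]
ft_force: [-0.8, 0.6, -0.8]
grip_width: 0.0466
```

```bash
python3 - <<'E'
from h import *
s,M=st()
E
```

```text
t21.53 tcp [ 0.5559 -0.1151  0.0315] x [ 0.006 -0.    -1.   ] z [-0.997 -0.078 -0.006] F [-0.8  0.6 -0.8] w46.6 q [-0.35  0.41 -0.29  0.86  0.   -2.  ]
```

Emit:
carry_out:
  rows:
    - {"x":0,"y":0,"z":0,"wx":0,"wy":0,"wz":0,"hand":80}
    - {"x":0,"y":0,"z":0,"wx":0,"wy":0,"wz":0,"hand":80}
    - {"x":-0.3,"y":0,"z":0,"wx":0,"wy":0,"wz":0,"hand":80}
    - {"x":-0.7,"y":0,"z":0,"wx":0,"wy":0,"wz":0,"hand":80}
    - {"x":-0.6,"y":0.05,"z":0,"wx":0.5,"wy":0,"wz":0,"hand":80}

```text
clock: 21.95
ee_pos: [0.5534, -0.1161, 0.0939]
orientation: [-0.707, -0.013, 0.707, -0.011]
ft_force: [-0.1, -0.6, 0.0]
grip_width: 0.08
```

Emit:
carry_out:
  rows:
    - {"x":0,"y":0,"z":0,"wx":1,"wy":0,"wz":0,"hand":80}
    - {"x":0,"y":0,"z":0,"wx":1,"wy":0,"wz":0,"hand":80}
    - {"x":0,"y":0,"z":0,"wx":1,"wy":0,"wz":0,"hand":80}
    - {"x":0,"y":0,"z":0,"wx":1,"wy":0,"wz":0,"hand":80}
    - {"x":0,"y":0,"z":0,"wx":1,"wy":0,"wz":0,"hand":80}

```text
clock: 22.37
ee_pos: [0.5563, -0.1177, 0.1012]
orientation: [0.695, -0.148, -0.688, -0.148]
ft_force: [-0.6, -0.5, 0.3]
grip_width: 0.0798
```

Emit:
carry_out:
  rows:
    - {"x":0,"y":0,"z":0,"wx":1,"wy":0,"wz":0,"hand":80}
    - {"x":0,"y":0,"z":0,"wx":1,"wy":0,"wz":0,"hand":80}
    - {"x":0,"y":0,"z":0,"wx":1,"wy":0,"wz":0,"hand":80}
    - {"x":0,"y":0,"z":0,"wx":1,"wy":0,"wz":0,"hand":80}
    - {"x":0,"y":0,"z":0,"wx":1,"wy":0,"wz":0,"hand":80}

```text
clock: 22.78
ee_pos: [0.5565, -0.1181, 0.1021]
orientation: [0.643, -0.3, -0.636, -0.303]
ft_force: [0.1, 0.7, 0.7]
grip_width: 0.08
```

Emit:
carry_out:
  rows:
    - {"x":0,"y":0,"z":0,"wx":1,"wy":0,"wz":0,"hand":80}
    - {"x":0,"y":0,"z":0,"wx":1,"wy":0,"wz":0,"hand":80}
    - {"x":0,"y":0,"z":0,"wx":1,"wy":0,"wz":0,"hand":80}
    - {"x":0,"y":0,"z":0,"wx":1,"wy":0,"wz":0,"hand":80}
    - {"x":0,"y":0,"z":0,"wx":1,"wy":0,"wz":0,"hand":80}

```text
clock: 23.2
ee_pos: [0.5565, -0.1184, 0.1026]
orientation: [0.558, -0.437, -0.55, -0.441]
ft_force: [0.5, -0.5, 0.0]
grip_width: 0.0799
```

```bash
python3 - <<'E'
from h import *
s,M=st(); p=s["ee_pos"]
rows([([.5562,-.119,p[2]],vert(94.5)),([.5562,-.119,.024],vert(94.5))],0,step=15)
E
```

```text
t23.20 tcp [ 0.5565 -0.1184  0.1026] x [ 0.012 -0.002 -1.   ] z [-0.228  0.974 -0.005] F [ 0.5 -0.5  0. ] w79.9 q [-0.36  0.35 -0.19  1.02  0.   -0.59]
-0, 0.006, -0.007, 0.868, -0.023, 0.065
-0, 0.005, -0.007, 0.868, -0.023, 0.065
0.328, 0, 0, 0, 0, 0
0.328, 0, 0, 0, 0, 0
0.328, 0, 0, 0, 0, 0
0.328, 0, 0, 0, 0, 0
0.328, 0, 0, 0, 0, 0
0.328, 0, 0, 0, 0, 0
8 rows
```

Emit:
carry_out:
  rows:
    - {"x":0,"y":0.01,"z":-0.01,"wx":0.87,"wy":-0.02,"wz":0.06,"hand":80}
    - {"x":0,"y":0,"z":-0.01,"wx":0.87,"wy":-0.02,"wz":0.06,"hand":80}
    - {"x":0.5,"y":0,"z":0,"wx":0,"wy":0,"wz":0,"hand":80}
    - {"x":0.4,"y":0,"z":0,"wx":0,"wy":0,"wz":0,"hand":80}
    - {"x":0,"y":0,"z":0,"wx":0,"wy":0,"wz":0,"hand":80}

```text
clock: 23.62
ee_pos: [0.5573, -0.1199, 0.0674]
orientation: [0.517, -0.483, -0.514, -0.485]
ft_force: [-0.1, -0.0, 0.1]
grip_width: 0.0801
```

```bash
python3 - <<'E'
from h import *
s,M=st(); p=s["ee_pos"]
rows([([.5562,-.119,p[2]],vert(94.5)),([.5562,-.119,.022],vert(94.5))],0,step=15)
E
```

```text
t23.62 tcp [ 0.5573 -0.1199  0.0674] x [ 0.004 -0.002 -1.   ] z [-0.063  0.998 -0.002] F [-0.1 -0.   0.1] w80.1 q [-0.36  0.38 -0.23  0.95  0.   -0.42]
-0, 0.026, 0.025, -0.179, -0.021, 0.047
0.284, 0, 0, 0, 0, 0
0.284, 0, 0, 0, 0, 0
0.284, 0, 0, 0, 0, 0
0.284, 0, 0, 0, 0, 0
5 rows
```

Emit:
carry_out:
  rows:
    - {"x":0,"y":0.03,"z":0.02,"wx":-0.18,"wy":-0.02,"wz":0.05,"hand":80}
    - {"x":0.3,"y":0,"z":0,"wx":0,"wy":0,"wz":0,"hand":80}
    - {"x":0.3,"y":0,"z":0,"wx":0,"wy":0,"wz":0,"hand":80}
    - {"x":0.3,"y":0,"z":0,"wx":0,"wy":0,"wz":0,"hand":80}
    - {"x":0.2,"y":0,"z":0,"wx":0,"wy":0,"wz":0,"hand":80}

```text
clock: 24.03
ee_pos: [0.558, -0.12, 0.0272]
orientation: [0.522, -0.478, -0.519, -0.479]
ft_force: [0.3, -0.2, -0.3]
grip_width: 0.0799
```

Emit:
carry_out:
  rows:
    - {"x":0,"y":0,"z":0,"wx":0,"wy":0,"wz":0,"hand":80}
    - {"x":0,"y":0,"z":0,"wx":0,"wy":0,"wz":0,"hand":40}
    - {"x":0,"y":0,"z":0,"wx":0,"wy":0,"wz":0,"hand":40}
    - {"x":0,"y":0,"z":0,"wx":0,"wy":0,"wz":0,"hand":40}
    - {"x":0,"y":0,"z":0,"wx":0,"wy":0,"wz":0,"hand":40}

```text
clock: 24.45
ee_pos: [0.5588, -0.1202, 0.0296]
orientation: [0.523, -0.477, -0.519, -0.479]
ft_force: [-0.4, 0.3, -0.5]
grip_width: 0.0468
```

Emit:
carry_out:
  rows:
    - {"x":0,"y":0,"z":0,"wx":0,"wy":0,"wz":0,"hand":40}
    - {"x":0,"y":0,"z":0,"wx":0,"wy":0,"wz":0,"hand":40}
    - {"x":0,"y":0,"z":0,"wx":0,"wy":0,"wz":0,"hand":40}
    - {"x":0,"y":0,"z":0,"wx":0,"wy":0,"wz":0,"hand":40}
    - {"x":0,"y":0,"z":0,"wx":0,"wy":0,"wz":0,"hand":40}

```text
clock: 24.87
ee_pos: [0.5593, -0.1204, 0.0309]
orientation: [0.524, -0.477, -0.518, -0.479]
ft_force: [-0.2, -0.3, -1.1]
grip_width: 0.0464
```

```bash
python3 - <<'E'
from h import *
s,M=st(); p=s["ee_pos"]
# tub centre: on line through first squeeze TCP perpendicular to its jaws, and on plane through this TCP
j1=np.array([.997,.078]); d=np.array([.5559,-.1151])-p[:2]; off=M[:2,1]*0
print("tub centre offset along tool y (mm):", 1e3*np.dot(d,j1)*np.sign(np.dot(M[:2,1],j1)))
u=np.radians(19.5); X=np.array([np.cos(u),np.sin(u)]); 
c=np.array([.560,.1345,.135])
rows([(p+[0,0,.115],M),(c,vert(109.5))],40)
E
```

```text
t24.87 tcp [ 0.5593 -0.1204  0.0309] x [ 0.007 -0.003 -1.   ] z [-0.086  0.996 -0.003] F [-0.2 -0.3 -1.1] w46.4 q [-0.36  0.42 -0.28  0.86 -0.   -0.44]
tub centre offset along tool y (mm): 2.9319022515215405
-0.719, -0.005, -0.002, 0, 0, 0
-0.719, -0.005, -0.002, 0, 0, 0
-0.719, -0.005, -0.002, 0, 0, 0
-0.719, -0.005, -0.002, 0, 0, 0
0.036, -0.08, 0.907, -0.417, -0.007, 0.011
0.037, -0.113, 0.903, -0.417, -0.007, 0.011
0.037, -0.146, 0.899, -0.417, -0.007, 0.011
0.038, -0.179, 0.893, -0.417, -0.007, 0.011
0.038, -0.211, 0.886, -0.417, -0.007, 0.011
0.038, -0.243, 0.877, -0.417, -0.007, 0.011
0.039, -0.275, 0.868, -0.417, -0.007, 0.011
11 rows
```

The small tub is gripped. The offset to the tool is 2.9 mm along tool y, allowed for in the next target. Carrying it over the box.

Emit:
carry_out:
  rows:
    - {"x":-0.72,"y":0,"z":0,"wx":0,"wy":0,"wz":0,"hand":40}
    - {"x":-0.72,"y":0,"z":0,"wx":0,"wy":0,"wz":0,"hand":40}
    - {"x":-0.72,"y":0,"z":0,"wx":0,"wy":0,"wz":0,"hand":40}
    - {"x":-0.72,"y":0,"z":0,"wx":0,"wy":0,"wz":0,"hand":40}
    - {"x":0.03,"y":-0.08,"z":0.9,"wx":-0.42,"wy":0,"wz":0.01,"hand":40}

```text
clock: 25.28
ee_pos: [0.5575, -0.0871, 0.1469]
orientation: [0.529, -0.47, -0.528, -0.469]
ft_force: [1.1, -0.2, -0.5]
grip_width: 0.0465
```

Emit:
carry_out:
  rows:
    - {"x":0.03,"y":-0.11,"z":0.9,"wx":-0.42,"wy":0,"wz":0.01,"hand":40}
    - {"x":0.03,"y":-0.15,"z":0.9,"wx":-0.42,"wy":0,"wz":0.01,"hand":40}
    - {"x":0.03,"y":-0.18,"z":0.89,"wx":-0.42,"wy":0,"wz":0.01,"hand":40}
    - {"x":0.03,"y":-0.21,"z":0.88,"wx":-0.42,"wy":0,"wz":0.01,"hand":40}
    - {"x":0.03,"y":-0.24,"z":0.88,"wx":-0.42,"wy":0,"wz":0.01,"hand":40}

```text
clock: 25.7
ee_pos: [0.5593, 0.0986, 0.1433]
orientation: [0.571, -0.42, -0.568, -0.419]
ft_force: [0.8, 0.1, -0.9]
grip_width: 0.0466
```

```bash
python3 - <<'E'
from h import *
s,M=st(); p=s["ee_pos"]
rows([([.5627,.1355,.12],vert(109.5))],40,step=20)
E
```

```text
t25.70 tcp [0.5593 0.0986 0.1433] x [ 0.002 -0.004 -1.   ] z [-0.297  0.955 -0.004] F [ 0.8  0.1 -0.9] w46.6 q [ 0.03  0.33 -0.11  1.13 -0.   -0.27]
0.193, -0.118, 0.286, -0.149, -0.017, 0.002
0.193, -0.122, 0.284, -0.149, -0.017, 0.002
0.194, -0.125, 0.282, -0.149, -0.017, 0.002
3 rows
```

Emit:
carry_out:
  rows:
    - {"x":0.15,"y":-0.12,"z":0.28,"wx":-0.15,"wy":-0.02,"wz":0,"hand":40}
    - {"x":0.2,"y":-0.12,"z":0.25,"wx":-0.15,"wy":-0.02,"wz":0,"hand":40}
    - {"x":0.2,"y":-0.12,"z":0.15,"wx":-0.15,"wy":0,"wz":0,"hand":40}
    - {"x":0,"y":0,"z":0,"wx":0,"wy":0,"wz":0,"hand":40}
    - {"x":0,"y":0,"z":0,"wx":0,"wy":0,"wz":0,"hand":40}

```text
clock: 26.12
ee_pos: [0.5636, 0.1374, 0.1194]
orientation: [-0.58, 0.404, 0.58, 0.404]
ft_force: [-0.2, -0.1, 0.1]
grip_width: 0.047
```

```bash
python3 - <<'E'
from h import *
s,M=st(); p=s["ee_pos"]
rows([([.5627,.1355,.10],vert(109.5))],40,step=30)
E
```

```text
t26.12 tcp [0.5636 0.1374 0.1194] x [-0.  0. -1.] z [-0.346  0.938  0.   ] F [-0.2 -0.1  0.1] w47.0 q [ 0.09  0.36 -0.12  1.09  0.   -0.26]
0.486, 0.037, -0.037, 0.15, 0.005, 0
1 rows
```

Emit:
carry_out:
  rows:
    - {"x":0.25,"y":0.04,"z":-0.04,"wx":0.15,"wy":0,"wz":0,"hand":40}
    - {"x":0.15,"y":0,"z":0,"wx":0,"wy":0,"wz":0,"hand":40}
    - {"x":0,"y":0,"z":0,"wx":0,"wy":0,"wz":0,"hand":40}
    - {"x":0,"y":0,"z":0,"wx":0,"wy":0,"wz":0,"hand":40}
    - {"x":0,"y":0,"z":0,"wx":0,"wy":0,"wz":0,"hand":40}

```text
clock: 26.53
ee_pos: [0.5628, 0.131, 0.1017]
orientation: [-0.576, 0.411, 0.576, 0.41]
ft_force: [-0.8, -0.4, -0.7]
grip_width: 0.0467
```

```bash
python3 - <<'E'
from h import *
s,M=st(); p=s["ee_pos"]
rows([([.5627,.1355,.10],vert(109.5))],40,step=30)
s=bot.get_image("scene")
cv2.imwrite("pics/s6.png",s);cv2.imwrite("pics/box4.png",cv2.resize(s[165:240,335:395],(480,600),interpolation=3))
E
```

```text
t26.53 tcp [0.5628 0.131  0.1017] x [-0.001 -0.001 -1.   ] z [-0.327  0.945 -0.   ] F [-0.8 -0.4 -0.7] w46.7 q [ 0.08  0.37 -0.15  1.05 -0.   -0.25]
0.042, -0.034, 0.108, -0.088, -0.003, -0.011
1 rows
```

View pics/box4.png

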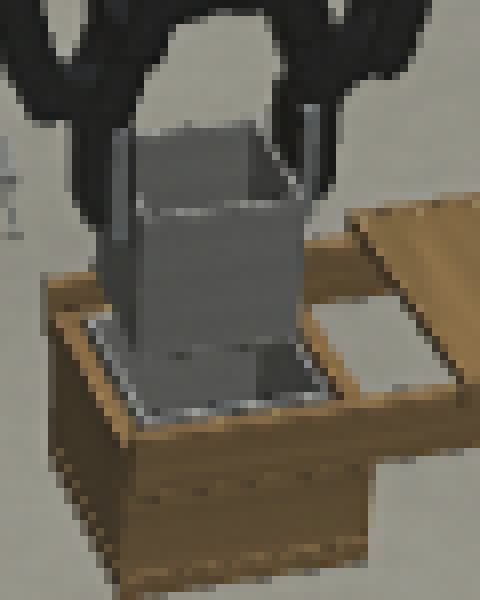

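```bash
python3 - <<'E'
from h import *
P=lambda X,Y,z: ray("scene",335+(X+.5)/8-.5,165+(Y+.5)/8-.5,z)
u=np.radians(19.1); X=np.array([np.cos(u),np.sin(u),0])
for zb in (.070,.074,.078):
    r=np.array([P(137,212,zb+.048),P(303,200,zb+.048)]); b=np.array([P(137,352,zb),P(302,339,zb)]); 
    for L in(r,b): print(zb,L.mean(0).round(4),"centre",(L.mean(0)-X*.024).round(4),"len",np.linalg.norm(L[1]-L[0]).round(4))
l=np.array([P(143,420,.056),P(340,396,.056),P(85,320,.056)]); u=np.radians(19.5);X=np.array([np.cos(u),np.sin(u),0])
print("large",l.round(4), (l[:2].mean(0)-X*.029).round(4), (l[1:].mean(0)).round(4))
E
```

```text
0.07 [0.5802 0.1359 0.118 ] centre [0.5575 0.1281 0.118 ] len 0.0469
0.07 [0.5776 0.1376 0.07  ] centre [0.5549 0.1297 0.07  ] len 0.0479
0.074 [0.5869 0.1359 0.122 ] centre [0.5642 0.128  0.122 ] len 0.0465
0.074 [0.5837 0.1375 0.074 ] centre [0.561  0.1296 0.074 ] len 0.0476
0.078 [0.5936 0.1358 0.126 ] centre [0.5709 0.128  0.126 ] len 0.0461
0.078 [0.5898 0.1374 0.078 ] centre [0.5672 0.1296 0.078 ] len 0.0472
large [[0.5965 0.1167 0.056 ]
 [0.5799 0.1724 0.056 ]
 [0.5455 0.0978 0.056 ]] [0.5609 0.1349 0.056 ] [0.5627 0.1351 0.056 ]
```

The small tub hangs upright just above the larger one. Vision puts its centre near (0.559, 0.129), against (0.560, 0.130) from the tool pose; the larger tub is near (0.561, 0.135). It needs to go about 5 mm along +y.

Emit:
carry_out:
  rows:
    - {"x":0,"y":-0.05,"z":0.11,"wx":-0.09,"wy":0,"wz":0,"hand":40}
    - {"x":0.1,"y":0,"z":0,"wx":0,"wy":0,"wz":0,"hand":40}
    - {"x":0.1,"y":0,"z":0,"wx":0,"wy":0,"wz":0,"hand":40}
    - {"x":0,"y":0,"z":0,"wx":0,"wy":0,"wz":0,"hand":40}
    - {"x":0,"y":0,"z":0,"wx":0,"wy":0,"wz":0,"hand":40}

```text
clock: 27.0
ee_pos: [0.564, 0.1361, 0.0939]
orientation: [0.578, -0.408, -0.577, -0.408]
ft_force: [1.1, -1.0, -1.0]
grip_width: 0.0468
```

```bash
python3 - <<'E'
from h import *
s,M=st(); p=s["ee_pos"]
rows([([.5633,.1358,p[2]],vert(109.5))],40,step=30)
E
```

```text
t27.00 tcp [0.564  0.1361 0.0939] x [ 0.001 -0.    -1.   ] z [-0.334  0.942 -0.001] F [ 1.1 -1.  -1. ] w46.8 q [ 0.09  0.38 -0.16  1.03 -0.   -0.25]
-0, 0.019, -0.002, 0.007, -0.008, 0.011
1 rows
```

Well aligned. Descend slowly into the larger tub.

Emit:
carry_out:
  rows:
    - {"x":0.07,"y":0.01,"z":0,"wx":0,"wy":0,"wz":0,"hand":40}
    - {"x":0.07,"y":0,"z":0,"wx":0,"wy":0,"wz":0,"hand":40}
    - {"x":0.07,"y":0,"z":0,"wx":0,"wy":0,"wz":0,"hand":40}
    - {"x":0,"y":0,"z":0,"wx":0,"wy":0,"wz":0,"hand":40}
    - {"x":0,"y":0,"z":0,"wx":0,"wy":0,"wz":0,"hand":40}

```text
clock: 27.42
ee_pos: [0.5638, 0.1361, 0.0847]
orientation: [0.578, -0.408, -0.577, -0.408]
ft_force: [0.3, -0.3, 1.3]
grip_width: 0.0469
```

Emit:
carry_out:
  rows:
    - {"x":0.07,"y":0,"z":0,"wx":0,"wy":0,"wz":0,"hand":40}
    - {"x":0.07,"y":0,"z":0,"wx":0,"wy":0,"wz":0,"hand":40}
    - {"x":0,"y":0,"z":0,"wx":0,"wy":0,"wz":0,"hand":40}
    - {"x":0,"y":0,"z":0,"wx":0,"wy":0,"wz":0,"hand":40}
    - {"x":0,"y":0,"z":0,"wx":0,"wy":0,"wz":0,"hand":40}

```text
clock: 27.83
ee_pos: [0.5664, 0.1364, 0.0856]
orientation: [0.581, -0.405, -0.574, -0.411]
ft_force: [-0.8, -0.6, -1.2]
grip_width: 0.0468
```

```bash
python3 - <<'E'
from h import *
s,M=st(); p=s["ee_pos"]; print(s["moment"].round(2))
rows([([.5633,.1358,p[2]],vert(109.5))],40,step=30)
E
```

```text
t27.83 tcp [0.5664 0.1364 0.0856] x [ 0.012  0.001 -1.   ] z [-0.335  0.942 -0.003] F [-0.8 -0.6 -1.2] w46.8 q [ 0.09  0.38 -0.18  1.   -0.   -0.25]
[ 0.05 -0.01  0.03]
-0.001, 0.078, 0.011, 0.011, -0.038, 0.135
1 rows
```

It is touching the larger tub's rim. Lift slightly, shift about 2.5 mm towards box -x (as worked before), and retry.

Emit:
carry_out:
  rows:
    - {"x":-0.05,"y":0,"z":0,"wx":0,"wy":0,"wz":0.13,"hand":40}
    - {"x":0,"y":0.13,"z":0.01,"wx":0,"wy":-0.03,"wz":0,"hand":40}
    - {"x":0.08,"y":0,"z":0,"wx":0,"wy":0,"wz":0,"hand":40}
    - {"x":0.08,"y":0,"z":0,"wx":0,"wy":0,"wz":0,"hand":40}
    - {"x":0.05,"y":0,"z":0,"wx":0,"wy":0,"wz":0,"hand":40}

```text
clock: 28.25
ee_pos: [0.5604, 0.1348, 0.0778]
orientation: [-0.577, 0.409, 0.578, 0.407]
ft_force: [-0.1, -0.1, -1.2]
grip_width: 0.0469
```

```bash
python3 - <<'E'
from h import *
s,M=st(); p=s["ee_pos"]; print(s["moment"].round(2))
rows([([.561,.135,p[2]],vert(109.5))],40,step=30)
E
```

```text
t28.25 tcp [0.5604 0.1348 0.0778] x [-0.002 -0.001 -1.   ] z [-0.335  0.942 -0.   ] F [-0.1 -0.1 -1.2] w46.9 q [ 0.09  0.39 -0.19  0.99 -0.   -0.25]
[ 0.03  0.01 -0.01]
-0, -0.015, -0, 0.01, -0.001, -0.029
1 rows
```

Free now, with the bottom about 48 mm up inside the larger tub. Continuing down.

Emit:
carry_out:
  rows:
    - {"x":0.08,"y":0,"z":0,"wx":0,"wy":0,"wz":-0.03,"hand":40}
    - {"x":0.08,"y":0,"z":0,"wx":0,"wy":0,"wz":0,"hand":40}
    - {"x":0.08,"y":0,"z":0,"wx":0,"wy":0,"wz":0,"hand":40}
    - {"x":0,"y":0,"z":0,"wx":0,"wy":0,"wz":0,"hand":40}
    - {"x":0,"y":0,"z":0,"wx":0,"wy":0,"wz":0,"hand":40}

```text
clock: 28.67
ee_pos: [0.5596, 0.1347, 0.0654]
orientation: [-0.577, 0.408, 0.578, 0.407]
ft_force: [0.6, -0.4, -0.6]
grip_width: 0.0466
```

```bash
python3 - <<'E'
from h import *
s,M=st(); p=s["ee_pos"]; print(s["moment"].round(2))
rows([([.561,.135,p[2]],vert(109.5))],40,step=30)
E
```

```text
t28.67 tcp [0.5596 0.1347 0.0654] x [-0.002 -0.    -1.   ] z [-0.335  0.942  0.001] F [ 0.6 -0.4 -0.6] w46.6 q [ 0.09  0.4  -0.21  0.96  0.   -0.25]
[0.   0.05 0.01]
-0, -0.036, -0.004, 0.009, 0.007, -0.025
1 rows
```

Emit:
carry_out:
  rows:
    - {"x":0.06,"y":0,"z":0,"wx":0,"wy":0,"wz":0,"hand":40}
    - {"x":0.06,"y":0,"z":0,"wx":0,"wy":0,"wz":0,"hand":40}
    - {"x":0,"y":0,"z":0,"wx":0,"wy":0,"wz":0,"hand":62}
    - {"x":0,"y":0,"z":0,"wx":0,"wy":0,"wz":0,"hand":62}
    - {"x":0,"y":0,"z":0,"wx":0,"wy":0,"wz":0,"hand":62}

```text
clock: 29.08
ee_pos: [0.56, 0.1347, 0.0604]
orientation: [-0.577, 0.408, 0.578, 0.408]
ft_force: [-0.9, -0.2, 0.4]
grip_width: 0.0622
```

Emit:
carry_out:
  rows:
    - {"x":0,"y":0,"z":0,"wx":0,"wy":0,"wz":0,"hand":62}
    - {"x":-0.5,"y":0,"z":0,"wx":0,"wy":0,"wz":0,"hand":62}
    - {"x":-0.8,"y":0,"z":0,"wx":0,"wy":0,"wz":0,"hand":62}
    - {"x":0,"y":0,"z":0,"wx":0,"wy":0,"wz":0,"hand":35}
    - {"x":0,"y":0,"z":0,"wx":0,"wy":0,"wz":0,"hand":35}

```text
clock: 29.5
ee_pos: [0.5597, 0.1347, 0.1141]
orientation: [-0.577, 0.409, 0.578, 0.407]
ft_force: [0.0, 0.4, -0.7]
grip_width: 0.039
```

```bash
python3 - <<'E'
from h import *
s,M=st(); p=s["ee_pos"]
im=bot.get_image("scene"); cv2.imwrite("pics/s7.png",im)
a=cv2.imread("pics/s5.png")
# ascii-ish numeric check: brightness in the region of rims, columns across the tub (mean of each row), now vs tub_large alone
for nm,i in(("before",a),("now",im)):
    g=i.astype(int).sum(2)//3; print(nm); print(g[197:222,344:380:2])
E
```

```text
t29.50 tcp [0.5597 0.1347 0.1141] x [-0.003 -0.    -1.   ] z [-0.335  0.942  0.001] F [ 0.   0.4 -0.7] w39.0 q [ 0.09  0.36 -0.14  1.08  0.   -0.25]
before
[[138 139 138 140 141  98 121 123 101 106  92  76  69  73  71  69  70  70]
 [141 108 121 113 105 100 104  84  68  72  70  69  67  68  69  68  68  68]
 [103 101 105  89  74  67  71  68  66  67  69  68  67  66  68  70  71  71]
 [ 78  67  72  71  72  67  67  68  67  65  52  80  86  98  72  73  68  68]
 [ 71  70  69  69  68  66  66  59  79 116  72 108 116 101  84  69  66  67]
 [ 68  67  66  54  80  85  96 100 115 153 111  90 128  99  94  64  84  99]
 [ 60  79 116  72 115 127 120  94  84  94  87  84  69  51 102 137 138 137]
 [ 98 117 139 105  87  91  89  85  82  82  83  84  55  92 102 139 141 139]
 [ 91 150  91  88  84  83  83  83  83  83  82  84  56 143 105 114 141 141]
 [103  74  84  83  84  83  83  83  82  83  83  85  57  77  55 104 141 141]
 [105  50  86  84  84  84  83  83  84  84  84  85  57  52  72 103 142 141]
 [104  78 111  84  84  85  85  84  84  82  82  85  57  55 121 111 125 141]
 [ 91 101 120  84  85  83  84  83  83  84  8
[... 2111 characters left out ...]
 91 127 104 103  62 107]
 [ 49  89 106 106  49  85  81  89 104 121 113  90  82  89  85  68  49 105]
 [ 51  52 109  56  57 110 132 103  84  87  85  83  78 105 130 100  60 100]
 [ 50  47 107  87  97  84  89  84  80  97 129 127  91  83  82  91  97 104]
 [ 51  48 117  95 140  89 103 122 115  90  69  94  93  97 100 103  91  73]
 [ 53  49  68 109 108 110  85  93  94 118  95 100 103  85  70  73  71  70]
 [ 52  50  45 110  72  94  96  98  99 100  78  70  72  68  67  67  68  69]
 [ 52  51  48 108  97 101  89  75  67  72  69  66  67  68  68  68  69  69]
 [ 52  52  50  93  68  71  71  71  71  70  69  68  68  68  70  72  72  73]
 [ 51  51  51  56  71  70  69  69  69  69  69  71  72  73  74  74  72  71]]
```

```bash
python3 - <<'E'
from h import *
a=np.radians(19.5); X=np.array([np.cos(a),np.sin(a),0]);Y=np.array([-X[1],X[0],0])
for z in (.059,.063,.067): print(z,[proj("scene",np.array([.5605,.1345,z])+X*i*.024+Y*j*.024).round(1).tolist() for i,j in((1,-1),(1,1),(-1,1),(-1,-1))])
s,M=st(); p=s["ee_pos"]
# lid grip: bar centre from scene0 lid corners mean (0.5306-.001,0.2267) / top (0.5234,0.2257)
for d in (.092,.096,.1,.105): print(d,(np.array([.560,.1345,0])+Y*d).round(4))
im=cv2.imread("pics/s7.png")
for d in (.092,.096,.1,.104):
    c=np.array([.560,.1345,.067])+Y*d; print(d,[proj("scene",c+X*i*.049-Y*.038).round(1).tolist() for i in(-1,1)],[proj("scene",c+X*i*.049+Y*.038).round(1).tolist() for i in(-1,1)])
E
```

```text
0.059 [[354.0, 214.7], [373.9, 211.7], [367.0, 200.9], [347.8, 203.7]]
0.063 [[354.0, 213.2], [374.0, 210.2], [367.1, 199.5], [347.8, 202.3]]
0.067 [[354.1, 211.8], [374.1, 208.8], [367.1, 198.0], [347.8, 200.8]]
t29.55 tcp [0.5601 0.1347 0.1145] x [-0.002 -0.    -1.   ] z [-0.335  0.942  0.   ] F [0.  0.5 0.7] w35.3 q [ 0.09  0.36 -0.14  1.08  0.   -0.25]
0.092 [0.5293 0.2212 0.    ]
0.096 [0.528 0.225 0.   ]
0.1 [0.5266 0.2288 0.    ]
0.105 [0.525  0.2335 0.    ]
0.092 [[375.4, 191.0], [390.5, 212.6]] [[404.5, 186.8], [421.7, 207.8]]
0.096 [[377.0, 190.8], [392.2, 212.4]] [[406.0, 186.6], [423.4, 207.6]]
0.1 [[378.5, 190.5], [393.9, 212.1]] [[407.5, 186.4], [425.0, 207.3]]
0.104 [[380.1, 190.3], [395.5, 211.9]] [[409.0, 186.2], [426.6, 207.1]]
```

The near rim at rows 214 to 212 matches a fully nested tub (rim at 59 mm). One light press on the rims will make sure of it.

Emit:
carry_out:
  rows:
    - {"x":0.4,"y":0,"z":0,"wx":0,"wy":0,"wz":0,"hand":33}
    - {"x":0.4,"y":0,"z":0,"wx":0,"wy":0,"wz":0,"hand":33}
    - {"x":0.3,"y":0,"z":0,"wx":0,"wy":0,"wz":0,"hand":33}
    - {"x":0,"y":0,"z":0,"wx":0,"wy":0,"wz":0,"hand":33}
    - {"x":0,"y":0,"z":0,"wx":0,"wy":0,"wz":0,"hand":33}

```text
clock: 29.97
ee_pos: [0.5601, 0.1348, 0.0684]
orientation: [-0.578, 0.408, 0.578, 0.408]
ft_force: [-0.2, -0.4, 1.0]
grip_width: 0.0331
```

Emit:
carry_out:
  rows:
    - {"x":0.06,"y":0,"z":0,"wx":0,"wy":0,"wz":0,"hand":33}
    - {"x":0.06,"y":0,"z":0,"wx":0,"wy":0,"wz":0,"hand":33}
    - {"x":0.06,"y":0,"z":0,"wx":0,"wy":0,"wz":0,"hand":33}
    - {"x":0,"y":0,"z":0,"wx":0,"wy":0,"wz":0,"hand":33}
    - {"x":0,"y":0,"z":0,"wx":0,"wy":0,"wz":0,"hand":33}

```text
clock: 30.38
ee_pos: [0.5607, 0.1348, 0.0619]
orientation: [0.578, -0.408, -0.577, -0.408]
ft_force: [0.2, -0.0, -0.1]
grip_width: 0.0333
```

Emit:
carry_out:
  rows:
    - {"x":0.06,"y":0,"z":0,"wx":0,"wy":0,"wz":0,"hand":33}
    - {"x":0.06,"y":0,"z":0,"wx":0,"wy":0,"wz":0,"hand":33}
    - {"x":0.06,"y":0,"z":0,"wx":0,"wy":0,"wz":0,"hand":33}
    - {"x":0,"y":0,"z":0,"wx":0,"wy":0,"wz":0,"hand":33}
    - {"x":0,"y":0,"z":0,"wx":0,"wy":0,"wz":0,"hand":33}

```text
clock: 30.8
ee_pos: [0.5622, 0.1351, 0.0598]
orientation: [0.58, -0.406, -0.575, -0.41]
ft_force: [-0.4, -0.6, 0.4]
grip_width: 0.033
```

Emit:
carry_out:
  rows:
    - {"x":0,"y":0.04,"z":0,"wx":0,"wy":0,"wz":0.1,"hand":33}
    - {"x":0.1,"y":0,"z":0,"wx":0,"wy":0,"wz":0,"hand":33}
    - {"x":0.12,"y":0,"z":0,"wx":0,"wy":0,"wz":0,"hand":33}
    - {"x":0.15,"y":0,"z":0,"wx":0,"wy":0,"wz":0,"hand":33}
    - {"x":0.15,"y":0,"z":0,"wx":0,"wy":0,"wz":0,"hand":33}

```text
clock: 31.22
ee_pos: [0.5626, 0.1349, 0.0578]
orientation: [0.583, -0.405, -0.573, -0.41]
ft_force: [-25.7, -3.3, 68.7]
grip_width: 0.033
```

```bash
python3 - <<'E'
from h import *
s,M=st(); p=s["ee_pos"]
a=np.radians(19.5); Y=np.array([-np.sin(a),np.cos(a),0])
# lid front edge in s7: wood/gap colour along near-cheek-parallel line is hard; use corner picks of crop3 (x6): (290,252),(375,378),(465,228),(560,345)
P=lambda X,Yp,z: ray("scene",330+(X+.5)/6-.5,150+(Yp+.5)/6-.5,z)
L=np.array([P(*q,.067) for q in((290,252),(375,378),(465,228),(560,345))]); print(L.round(4),L.mean(0).round(4))
print("opening",np.dot(L.mean(0)-[.560,.1345,.067],Y))
b=np.array([P(*q,.085) for q in((402,240),(447,290))]); print("bar top",b.round(4),b.mean(0).round(4),np.dot(b.mean(0)-[.56,.1345,0],Y))
rows([(p+[0,0,.065],M)],0)
E
```

```text
t31.22 tcp [0.5626 0.1349 0.0578] x [ 0.017 -0.002 -1.   ] z [-0.336  0.942 -0.007] F [-25.7  -3.3  68.7] w33.0 q [ 0.09  0.4  -0.23  0.92 -0.   -0.25]
[[0.4982 0.1751 0.067 ]
 [0.5876 0.2053 0.067 ]
 [0.4736 0.2468 0.067 ]
 [0.5594 0.2764 0.067 ]] [0.5297 0.2259 0.067 ]
opening 0.09626516082199758
bar top [[0.5156 0.2176 0.085 ]
 [0.5518 0.2328 0.085 ]] [0.5337 0.2252 0.085 ] 0.09427578623892553
-0.812, -0.012, -0.006, 0, 0, 0
-0.812, -0.012, -0.006, 0, 0, 0
2 rows
```

That press reached 68.7 N at the wrist, with the rims solidly blocked, so both tubs are bottomed. Backing off at once and going to the lid bar at about (0.528, 0.2245).

Emit:
carry_out:
  rows:
    - {"x":-0.3,"y":0,"z":0,"wx":0,"wy":0,"wz":0,"hand":33}
    - {"x":-0.7,"y":0,"z":0,"wx":0,"wy":0,"wz":0,"hand":33}
    - {"x":-0.7,"y":0.04,"z":0,"wx":0,"wy":0,"wz":0.1,"hand":33}
    - {"x":0,"y":0,"z":0.8,"wx":0,"wy":0,"wz":0,"hand":30}
    - {"x":0,"y":0,"z":0.8,"wx":0,"wy":0,"wz":0,"hand":30}

```text
clock: 31.63
ee_pos: [0.5392, 0.1918, 0.1305]
orientation: [0.581, -0.409, -0.572, -0.41]
ft_force: [1.0, 1.1, 0.0]
grip_width: 0.0303
```

```bash
python3 - <<'E'
from h import *
s,M=st(); p=s["ee_pos"]
rows([([.5281,.2245,.12],vert(109.5)),([.5281,.2245,.072],vert(109.5))],0,step=18)
E
```

```text
t31.63 tcp [0.5392 0.1918 0.1305] x [ 0.012 -0.006 -1.   ] z [-0.329  0.944 -0.009] F [1.  1.1 0. ] w30.3 q [ 0.2   0.34 -0.13  1.1  -0.01 -0.14]
0.085, -0.001, 0.289, -0.018, -0.035, 0.034
0.086, -0.002, 0.288, -0.018, -0.035, 0.034
0.087, -0.003, 0.288, -0.018, -0.035, 0.034
0.4, 0, 0, 0, 0, 0
0.4, 0, 0, 0, 0, 0
0.4, 0, 0, 0, 0, 0
6 rows
```

Emit:
carry_out:
  rows:
    - {"x":0.05,"y":0,"z":0.25,"wx":0,"wy":-0.03,"wz":0.04,"hand":30}
    - {"x":0.05,"y":0,"z":0.25,"wx":0,"wy":-0.03,"wz":0.03,"hand":30}
    - {"x":0.05,"y":0,"z":0.1,"wx":0,"wy":-0.03,"wz":0.03,"hand":30}
    - {"x":0,"y":0,"z":0,"wx":0,"wy":0,"wz":0,"hand":30}
    - {"x":0,"y":0,"z":0,"wx":0,"wy":0,"wz":0,"hand":30}

```text
clock: 32.05
ee_pos: [0.5294, 0.219, 0.1224]
orientation: [-0.577, 0.409, 0.578, 0.407]
ft_force: [-0.6, -0.2, -0.2]
grip_width: 0.03
```

```bash
python3 - <<'E'
from h import *
s,M=st(); p=s["ee_pos"]
rows([([.5281,.2245,p[2]],vert(109.5)),([.5281,.2245,.072],vert(109.5))],0,step=18)
E
```

```text
t32.05 tcp [0.5294 0.219  0.1224] x [-0.002 -0.001 -1.   ] z [-0.334  0.943 -0.   ] F [-0.6 -0.2 -0.2] w30.0 q [ 0.25  0.35 -0.13  1.09 -0.   -0.09]
-0, -0.016, 0.14, -0.002, -0.003, -0.027
0.42, 0, 0, 0, 0, 0
0.42, 0, 0, 0, 0, 0
0.42, 0, 0, 0, 0, 0
4 rows
```

Emit:
carry_out:
  rows:
    - {"x":0,"y":-0.02,"z":0.14,"wx":0,"wy":0,"wz":-0.02,"hand":32}
    - {"x":0.3,"y":0,"z":0,"wx":0,"wy":0,"wz":0,"hand":32}
    - {"x":0.3,"y":0,"z":0,"wx":0,"wy":0,"wz":0,"hand":32}
    - {"x":0,"y":0,"z":0,"wx":0,"wy":0,"wz":0,"hand":32}
    - {"x":0,"y":0,"z":0,"wx":0,"wy":0,"wz":0,"hand":32}

```text
clock: 32.47
ee_pos: [0.5296, 0.2223, 0.0967]
orientation: [-0.576, 0.41, 0.577, 0.409]
ft_force: [-0.2, 0.7, 0.1]
grip_width: 0.0318
```

```bash
python3 - <<'E'
from h import *
s,M=st(); p=s["ee_pos"]
rows([([.5281,.2245,p[2]],vert(109.5)),([.5281,.2245,.073],vert(109.5))],0,step=10)
E
```

```text
t32.47 tcp [0.5296 0.2223 0.0967] x [-0.001 -0.001 -1.   ] z [-0.33   0.944 -0.001] F [-0.2  0.7  0.1] w31.8 q [ 0.25  0.37 -0.17  1.03 -0.   -0.08]
-0, 0.017, 0.063, -0.051, -0.008, -0.017
0.198, 0, 0, 0, 0, 0
0.198, 0, 0, 0, 0, 0
0.198, 0, 0, 0, 0, 0
4 rows
```

Emit:
carry_out:
  rows:
    - {"x":0,"y":0.02,"z":0.06,"wx":-0.05,"wy":0,"wz":0,"hand":32}
    - {"x":0.2,"y":0,"z":0,"wx":0,"wy":0,"wz":0,"hand":32}
    - {"x":0.2,"y":0,"z":0,"wx":0,"wy":0,"wz":0,"hand":32}
    - {"x":0.1,"y":0,"z":0,"wx":0,"wy":0,"wz":0,"hand":32}
    - {"x":0,"y":0,"z":0,"wx":0,"wy":0,"wz":0,"hand":32}

```text
clock: 32.88
ee_pos: [0.5289, 0.224, 0.0764]
orientation: [0.578, -0.408, -0.577, -0.408]
ft_force: [0.1, 0.5, -0.3]
grip_width: 0.0321
```

```bash
python3 - <<'E'
from h import *
s,M=st(); p=s["ee_pos"]
rows([([.5281,.2245,.0735],vert(109.5)),([.5600,.1345,.0735],vert(109.5))],0,step=14)
E
```

```text
t32.88 tcp [0.5289 0.224  0.0764] x [ 0.001 -0.001 -1.   ] z [-0.333  0.943 -0.001] F [ 0.1  0.5 -0.3] w32.1 q [ 0.26  0.39 -0.2   0.98 -0.   -0.08]
0.074, 0.014, 0.019, -0.012, -0.011, 0.006
0, -0, -0.341, 0, 0, 0
0, -0, -0.341, 0, 0, 0
0, -0, -0.341, 0, 0, 0
0, -0, -0.341, 0, 0, 0
0, -0, -0.341, 0, 0, 0
0, -0, -0.341, 0, 0, 0
0, -0, -0.341, 0, 0, 0
8 rows
```

The fingers straddle the bar. Lower a touch and slide towards -y.

Emit:
carry_out:
  rows:
    - {"x":0.08,"y":0.01,"z":0,"wx":0,"wy":0,"wz":0,"hand":32}
    - {"x":0,"y":0,"z":-0.3,"wx":0,"wy":0,"wz":0,"hand":32}
    - {"x":0,"y":0,"z":-0.3,"wx":0,"wy":0,"wz":0,"hand":32}
    - {"x":0,"y":0,"z":-0.3,"wx":0,"wy":0,"wz":0,"hand":32}
    - {"x":0,"y":0,"z":-0.3,"wx":0,"wy":0,"wz":0,"hand":32}

```text
clock: 33.3
ee_pos: [0.5444, 0.1776, 0.0726]
orientation: [-0.578, 0.407, 0.578, 0.407]
ft_force: [-0.7, 2.6, -1.7]
grip_width: 0.0316
```

```bash
python3 - <<'E'
from h import *
s,M=st(); p=s["ee_pos"]
rows([([.5635,.1245,.0735],vert(109.5))],0,step=12)
E
```

```text
t33.30 tcp [0.5444 0.1776 0.0726] x [-0.001  0.001 -1.   ] z [-0.337  0.942  0.001] F [-0.7  2.6 -1.7] w31.6 q [ 0.17  0.39 -0.21  0.97  0.   -0.17]
-0.005, -0.001, -0.282, 0.007, 0.002, -0.001
-0.005, -0.001, -0.282, 0.007, 0.002, -0.001
-0.005, -0.001, -0.282, 0.007, 0.002, -0.001
-0.005, -0.001, -0.282, 0.007, 0.002, -0.001
-0.005, -0.001, -0.282, 0.007, 0.002, -0.001
5 rows
```

Emit:
carry_out:
  rows:
    - {"x":0,"y":0,"z":-0.28,"wx":0,"wy":0,"wz":0,"hand":32}
    - {"x":0,"y":0,"z":-0.28,"wx":0,"wy":0,"wz":0,"hand":32}
    - {"x":0,"y":0,"z":-0.25,"wx":0,"wy":0,"wz":0,"hand":32}
    - {"x":0,"y":0,"z":-0.1,"wx":0,"wy":0,"wz":0,"hand":32}
    - {"x":0,"y":0,"z":-0.05,"wx":0,"wy":0,"wz":0,"hand":32}

```text
clock: 33.72
ee_pos: [0.5598, 0.1335, 0.0726]
orientation: [-0.577, 0.409, 0.577, 0.409]
ft_force: [-0.2, 1.8, -1.7]
grip_width: 0.0321
```

```bash
python3 - <<'E'
from h import *
s,M=st(); p=s["ee_pos"]
rows([([.5635,.1245,.0735],vert(109.5))],0,step=12)
E
```

```text
t33.72 tcp [0.5598 0.1335 0.0726] x [-0.001  0.001 -1.   ] z [-0.332  0.943  0.001] F [-0.2  1.8 -1.7] w32.1 q [ 0.09  0.39 -0.2   0.98  0.   -0.25]
-0.023, -0.013, -0.244, -0.022, 0.011, -0.002
1 rows
```

Emit:
carry_out:
  rows:
    - {"x":0,"y":0,"z":-0.1,"wx":0,"wy":0,"wz":0,"hand":32}
    - {"x":0,"y":0,"z":-0.1,"wx":0,"wy":0,"wz":0,"hand":32}
    - {"x":0,"y":0,"z":-0.08,"wx":0,"wy":0,"wz":0,"hand":32}
    - {"x":0,"y":0,"z":-0.08,"wx":0,"wy":0,"wz":0,"hand":32}
    - {"x":0,"y":0,"z":-0.06,"wx":0,"wy":0,"wz":0,"hand":32}

```text
clock: 34.13
ee_pos: [0.5627, 0.1253, 0.0723]
orientation: [-0.573, 0.402, 0.584, 0.411]
ft_force: [-2.5, 10.5, -1.4]
grip_width: 0.0317
```

Emit:
carry_out:
  rows:
    - {"x":0,"y":0,"z":-0.06,"wx":0,"wy":0,"wz":0,"hand":32}
    - {"x":0,"y":0,"z":-0.06,"wx":0,"wy":0,"wz":0,"hand":32}
    - {"x":0,"y":0,"z":-0.06,"wx":0,"wy":0,"wz":0,"hand":32}
    - {"x":0,"y":0,"z":-0.06,"wx":0,"wy":0,"wz":0,"hand":32}
    - {"x":0,"y":0,"z":-0.06,"wx":0,"wy":0,"wz":0,"hand":32}

```text
clock: 34.55
ee_pos: [0.5628, 0.1256, 0.072]
orientation: [-0.569, 0.394, 0.592, 0.413]
ft_force: [-3.0, 12.2, 0.6]
grip_width: 0.0321
```

```bash
python3 - <<'E'
from h import *
s,M=st(); p=s["ee_pos"]
E
```

```text
t34.55 tcp [0.5628 0.1256 0.072 ] x [-0.012  0.041 -0.999] z [-0.348  0.936  0.042] F [-3.  12.2  0.6] w32.1 q [ 0.05  0.4  -0.2   0.99  0.04 -0.3 ]
```

Stopped at 12 N exactly where shut is predicted; blocking by a tub would have stopped it about 67 mm open. Back off, rise clear and check.

Emit:
carry_out:
  rows:
    - {"x":0,"y":0,"z":0.15,"wx":0,"wy":-0.2,"wz":0,"hand":36}
    - {"x":0,"y":0,"z":0.05,"wx":0,"wy":-0.2,"wz":0,"hand":36}
    - {"x":0,"y":0,"z":0,"wx":0,"wy":0,"wz":0,"hand":36}
    - {"x":0,"y":0,"z":0,"wx":0,"wy":0,"wz":0,"hand":36}
    - {"x":0,"y":0,"z":0,"wx":0,"wy":0,"wz":0,"hand":36}

```text
clock: 34.97
ee_pos: [0.5603, 0.1338, 0.0729]
orientation: [-0.559, 0.386, 0.602, 0.42]
ft_force: [-0.7, -0.1, -0.3]
grip_width: 0.0361
```

```bash
python3 - <<'E'
from h import *
s,M=st(); a=np.radians(19.5); Y=np.array([-np.sin(a),np.cos(a),0]); print("local y of TCP vs box", np.dot(s["ee_pos"]-[.56,.1345,0],Y))
E
```

```text
t34.97 tcp [0.5603 0.1338 0.0729] x [-0.024  0.075 -0.997] z [-0.349  0.934  0.078] F [-0.7 -0.1 -0.3] w36.1 q [ 0.05  0.4  -0.19  1.    0.08 -0.31]
local y of TCP vs box -0.0007916792059052351
```

Emit:
carry_out:
  rows:
    - {"x":-0.5,"y":0,"z":0,"wx":0,"wy":0,"wz":0,"hand":36}
    - {"x":-0.9,"y":0,"z":0,"wx":0,"wy":0.4,"wz":0,"hand":36}
    - {"x":-0.9,"y":0,"z":0,"wx":0,"wy":0.4,"wz":0,"hand":36}
    - {"x":-0.9,"y":0,"z":0,"wx":0,"wy":0,"wz":0,"hand":36}
    - {"x":-0.5,"y":0,"z":0,"wx":0,"wy":0,"wz":0,"hand":36}

```text
clock: 35.38
ee_pos: [0.5597, 0.1252, 0.2206]
orientation: [-0.577, 0.405, 0.584, 0.403]
ft_force: [1.7, -0.1, 0.7]
grip_width: 0.0362
```

```bash
python3 - <<'E'
from h import *
st()
im=bot.get_image("scene"); cv2.imwrite("pics/s8.png",im); t=bot.get_image("top"); s0=cv2.imread("pics/scene0.png")
a=np.radians(19.5); X=np.array([np.cos(a),np.sin(a),0]);Y=np.array([-X[1],X[0],0]); c=np.array([.560,.1345,0])
# far (+y) edge of the lid: sample brightness/saturation along box y at z=.067 for several x; wood vs slab between the cheeks
for x in (-.03,-.02,0,.02,.03):
    out=[]
    for y in np.arange(-.06,.07,.002):
        u,v=proj("scene",c+X*x+Y*y+[0,0,.067]); px=cv2.getRectSubPix(im,(1,1),(float(u),float(v)))[0,0].astype(int); out.append(px.max()-px.min()>25)
    w=np.arange(-.06,.07,.002)[np.array(out)]; print(x,"wood from %.3f to %.3f"%(w.min(),w.max()),len(w))
# bystanders: picture change since start
for nm,(u0,u1,v0,v1) in dict(comb=(305,342,178,198),rake=(270,332,252,318),ramekin=(172,215,246,282),pot=(440,495,218,276)).items():
    print(nm,np.abs(im[v0:v1,u0:u1].astype(int)-s0[v0:v1,u0:u1]).mean().round(2))
E
```

```text
t35.38 tcp [0.5597 0.1252 0.2206] x [-0.009  0.003 -1.   ] z [-0.348  0.938  0.006] F [ 1.7 -0.1  0.7] w36.2 q [ 0.07  0.31  0.06  1.34  0.   -0.28]
-0.03 wood from -0.040 to 0.068 55
-0.02 wood from -0.042 to 0.068 53
0 wood from -0.044 to 0.056 43
0.02 wood from -0.042 to 0.038 41
0.03 wood from -0.044 to 0.036 40
comb 2.16
rake 1.88
ramekin 1.95
pot 1.62
```

The lid's far edge sits at +36 to 38 mm (shut = 38), and the bystander patches differ from the start only by noise. Let things settle and hand in.

Emit:
carry_out:
  rows:
    - {"x":0,"y":0,"z":0,"wx":0,"wy":0,"wz":0,"hand":36}
    - {"x":0,"y":0,"z":0,"wx":0,"wy":0,"wz":0,"hand":36}
    - {"x":0,"y":0,"z":0,"wx":0,"wy":0,"wz":0,"hand":36}
    - {"x":0,"y":0,"z":0,"wx":0,"wy":0,"wz":0,"hand":36}
    - {"x":0,"y":0,"z":0,"wx":0,"wy":0,"wz":0,"hand":36}

```text
clock: 35.9
ee_pos: [0.5598, 0.1245, 0.2178]
orientation: [-0.577, 0.405, 0.584, 0.403]
ft_force: [0.2, -0.3, -1.0]
grip_width: 0.0359
```

```bash
python3 -c "
from h import *
st(); print(bot.finish_job())"
```

```text
t35.90 tcp [0.5598 0.1245 0.2178] x [-0.01   0.002 -1.   ] z [-0.347  0.938  0.005] F [ 0.2 -0.3 -1. ] w35.9 q [ 0.07  0.31  0.06  1.33  0.   -0.28]
the job is handed in; nothing more can be done
None
```

The job is handed in at 35.9 s with both tubs packed and the lid shut; the hand-in reports no verdict. I turned the grey larger tub upright, regripped it from above and pressed it past the rubber grips. Then I nested the smaller tub in it and slid the lid to its stop.

**Last checks:**
- **Tubs:** in the scene picture the rims matched heights of 56 mm and 59 mm to about 1 px, roughly 3 mm. A later press on the rims was blocked solid.
- **Lid:** its far edge was at 36–38 mm from the box centre, where 38 is shut. It stopped against 12 N.
- **Bystanders:** the picture around the comb, rake, ramekin and pot had changed only by noise since the start.

**What went wrong or disagreed:**
- The confirming press on the rims was harder than intended. The wrist force reached 69 N, under the 120 N limit, and the contact was on the fingertips.
- Both tubs caught an edge on the way in and went in after a shift of 1.6 mm (larger) or about 4 mm (smaller) towards box -x.
- The two cameras disagreed by 5–7 mm in x. I resolved this from the known tool pose.
- After the lid was shut I checked by numbers only, because I had used up the 12 picture views.

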